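# Unstack the turning blanks into their fitted trays

### The job

Take the pile of wooden parts on the bench apart one at a time from the top, and set each part upright, as it stood, flat on the floor of the tray made for it: the knob in the small round tray, the square block in the square tray, the disc in the large round tray and the long board in the long tray. Set each part down and let go of it before taking the next; do not drop, throw or tip any of them, and leave the wax tin and the gouge where they are.

Things in the scene. Friction and masses are not known exactly. Their poses are not given: they have to be found in the camera images.
- knob: Top of the pile: turned wooden drawer knob, 34 mm tall, about 25 g. Foot of diameter 28 mm, a neck of diameter 18 mm, then a round head of diameter 34 mm between 20 and 30 mm above the underside, narrowing to 24 mm at the flat top. Origin: centre of its underside; z up along its axis.
- block: Second from the top, under the knob: wooden cube-shaped block, 40 x 40 x 40 mm, about 50 g. Origin: centre of its underside; x and y square to its sides, z up.
- disc: Third from the top, under the block: round wooden blank, diameter 60 mm, 28 mm thick, about 60 g, lying flat. Origin: centre of its underside; z up along its axis.
- board: Bottom of the pile, on the bench: wooden board, 160 mm long (its x) by 56 mm wide (its y) by 30 mm thick, about 180 g. Origin: centre of its underside; z up. The disc above stands somewhere along its length.
- knob_tray: Small round plywood tray fixed on the bench, for the knob: inside diameter 56 mm, outside 66 mm; floor 4 mm above the bench, lip top 10 mm above the bench. Origin: centre of its underside, at bench level.
- block_tray: Square plywood tray fixed on the bench, for the block: inside 64 x 64 mm, outside 74 x 74 mm; floor 4 mm, lip top 10 mm above the bench. Origin: centre of its underside; x and y square to its sides.
- disc_tray: Large round plywood tray fixed on the bench, for the disc: inside diameter 84 mm, outside 94 mm; floor 4 mm, lip top 10 mm above the bench. Origin: centre of its underside.
- board_tray: Long plywood tray fixed on the bench, for the board: inside 180 mm (its x) by 80 mm (its y), outside 190 x 90 mm; floor 4 mm, lip top 10 mm above the bench. Origin: centre of its underside.
- tin: Bystander: closed wax tin, pale bare metal with a rounded pale lid, diameter 60 mm, 45 mm tall, loose on the bench. Origin: centre of its underside.
- gouge: Bystander: turning gouge lying loose on the far side of the bench, long axis along its y: handle from y = -160 to +30 mm, ferrule and steel blade on to y = +200 mm; 31 mm tall and wide at most. Origin: bench level, under the handle's front part.
Things that resemble listed ones, but are neither listed nor needed, are in the scene too. What is shaped like the block but green is not meant.

How it is judged:
On the way, in this order (a step that is already met when the one before it is completed fails the run):
1. the turned knob stands in its own tray, let go (horizontal distance between knob and knob_tray below 0.018 m and z of knob in the frame of knob_tray between 0.001 and 0.007 m and angle between knob's own z axis and vertical below 0.1 rad and linear speed of knob below 0.02 m/s and contact force between the fingers and knob below 0.05 N), for 0.2 s.
2. the square block stands in its own tray, let go (horizontal distance between block and block_tray below 0.018 m and z of block in the frame of block_tray between 0.001 and 0.007 m and angle between block's own z axis and vertical below 0.1 rad and linear speed of block below 0.02 m/s and contact force between the fingers and block below 0.05 N), for 0.2 s.
3. the round disc stands in its own tray, let go (horizontal distance between disc and disc_tray below 0.018 m and z of disc in the frame of disc_tray between 0.001 and 0.007 m and angle between disc's own z axis and vertical below 0.1 rad and linear speed of disc below 0.02 m/s and contact force between the fingers and disc below 0.05 N), for 0.2 s.
4. the long board stands in its own tray, let go (horizontal distance between board and board_tray below 0.018 m and z of board in the frame of board_tray between 0.001 and 0.007 m and angle between board's own z axis and vertical below 0.1 rad and linear speed of board below 0.02 m/s and contact force between the fingers and board below 0.05 N), for 0.2 s.
At the end, for the whole second after the job is handed in: Each of the four parts stands upright (within 0.1 rad) on the floor of its own tray, inside the lip (underside 1 to 7 mm above the tray's underside, centre within 18 mm of the tray's centre), at rest and released (all of step 1 and all of step 2 and all of step 3 and all of step 4); the robot touches nothing.
It fails at once if a part of the pile is tipped over (more than 0.6 rad) (angle between any of knob, block, disc, board's own z axis and vertical above 0.6 rad).
It fails at once if a part is dropped or thrown (moves faster than 0.8 m/s out of the fingers, a fall of about 3 cm) ((linear speed of knob above 0.8 m/s and contact force between the fingers and knob below 0.01 N) or (linear speed of block above 0.8 m/s and contact force between the fingers and block below 0.01 N) or (linear speed of disc above 0.8 m/s and contact force between the fingers and disc below 0.01 N) or (linear speed of board above 0.8 m/s and contact force between the fingers and board below 0.01 N)).
It fails at once if the wax tin is disturbed (moved more than 20 mm) (distance of tin from where it was at the start of the episode above 0.02 m).
It fails at once if the gouge is disturbed (moved more than 20 mm) (distance of gouge from where it was at the start of the episode above 0.02 m).
It also fails if it takes over 128 s, if anything falls off the work surface, if the arm or the gripper's body presses on something with over 40 N, if the wrist force passes 120 N, or if a joint passes its speed limit or range.

### The arm

A 7-joint arm with a two-finger parallel gripper is mounted at the origin on the work surface. World frame = base frame: x ahead of the robot, y to its left, z up, the work surface at z = 0. Lengths are in m, angles in rad, forces in N, time in s.
With the tool pointing down it reaches from about 0.4 to 0.85 m from the base axis. Payload 10.4 kg.
Tool frame: the origin (TCP) lies between the finger pads; the fingertips stand 25 mm ahead of it and the grasp point (between the pads) lies 6 mm ahead of it; x points along the fingers, y is the direction in which the jaws open and shut, and the axes are right-handed (so a half turn about x gives the same grasp; the last joint's range is limited). The gripper opens to 87 mm and grips with 3 to 60 N. Pads are 19 mm wide; open, the fingers measure 117 mm over their backs; the gripper's body (75 mm by 190 mm) begins 51 mm behind the grasp point.
Start: joints at [1.125, 0.332, -0.065, 1.46, 0.022, 1.35, -0.088], TCP at [0.256, -0.57, 0.248] pointing down, gripper open.
Joint ranges: [-2.6, 2.6], [-0.5, 2.12], [-1.47, 1.34], [0.16, 2.42], [-1.27, 4.41], [0.06, 2.06], [-2.6, 2.6]. Speed limits (rad/s): [2.22, 2.22, 2.79, 2.79, 3.14, 3.14, 3.14].

### API

Orientations are given as a unit quaternion [x, y, z, w].
In Python, from bench import r gives the robot as it stands.
- The arm moves only by the shell command python3 -m pendant 'ROWS' [FORCE]. ROWS is JSON, a list of rows, each an object with "translation": the shift along the world's x, y, z in cm, a list of three; "angular": the turn, a rotation vector about the world's x, y, z in degrees, a list of three; "hand": the opening, from -1 (shut) to 1 (fully open). In form: [{"translation": [dx, dy, dz], "angular": [wx, wy, wz], "hand": hand}, ...]. A call has 1 to 20 rows; each row shifts and turns the commanded pose from where the row before left it; what a row does not reach is not made up. A row lasts 1/10 s, in which the tool goes at most 50 mm and 8.59 degrees, less where a joint would pass 70% of its speed; a pose out of reach is approached as far as the arm can. A call is refused whole if a number of a shift passes 5 or a number of a turn 8.59, either way. A call with a gripper value outside its range is refused whole. The fingers move at their own pace and stop on an object; FORCE is the grip in N (left out, the last holds). Time passes only in rows, so rows that do not move let the fingers close. It gives the time, the measured TCP pose, the force and the opening at its end, in the units of the state.
- r.read_state(): the state, without advancing time (a new reading comes with each control period).
- r.camera(name): name is "side" or "top"; returns the picture (420x560x3 uint8, red, green, blue); there is no depth.
- r.camera_info(name): a dict with "fx", "fy", "cx", "cy" (pixels), "distortion" ([k1, k2, p1, p2, k3] as OpenCV has them; the pictures are not rectified), "rvec" (rotation vector, rad) and "tvec" (3), from world to camera coordinates, as OpenCV has them. Camera axes: x right, y down, z forward; pixel columns grow to the right and rows downward; lengths in m; the calibration is good to about 2 mm. A picture is of the moment at which its call begins. camera_info takes no time and is no camera call.
- r.close_job(): hands the job in, once; it reports no verdict.
Trained networks look in the newest picture that a camera, given by its name, has taken for a name from the list of things; names that differ only in an ending like _2 or _b are one class to them, and where a whole thing is asked for, a point or a joint stands for the part that bears it (a point fixed in the world has none). Each returns a list of dicts, best first, with "confidence" (0 to 1); they miss things now and then, are a little off and sometimes report something else, mostly with a low value. They report only what shows in the picture. A call takes as long as a camera call. They do not tell look-alikes from the thing itself.
- r.find_in(camera, name): "point" ([row, column] in pixels, amid what is visible of it).
- r.mark_of(camera, name): "point" ([row, column] in pixels: a listed point, or the origin of a listed thing).
The state is a dict: "time": time; "joint_positions": joint angles; "joint_vel": joint speeds; "joint_torque": joint torques, N m; "ee_pos": TCP position; "eef_rot": TCP orientation; "ft_force": force on the tool from outside, world axes, zero at the start; "torque": the same for the moment, N m; "width": finger opening in m.
Only numpy, scipy, OpenCV 4.12 (cv2) and the standard library are available. Lean on these libraries where they do the work, as an engineer would, in place of code of your own. Each camera call takes 0.05 s, during which the arm holds its last target.

## Working session

There is one attempt and no reset: what is moved stays moved. The work goes in short steps, Python scripts to look and compute and a shell command to move; the robot and the scene stay as the last step left them, time stands still between calls to the robot, and variables do not carry over. Pictures are saved under pics/ and viewed, and the job is handed in when it is done.

```bash
ls; mkdir -p pics; python3 - <<'E'
from bench import r
import cv2
for n in("top","side"):
    im=r.camera(n); cv2.imwrite(f"pics/{n}0.png",im[:,:,::-1])
    print(n,r.camera_info(n))
    for o in "knob block disc board knob_tray block_tray disc_tray board_tray tin gouge".split():
        print(o,[([round(v) for v in d['point']],round(d['confidence'],2)) for d in r.mark_of(n,o)])
print(r.read_state())
E
```

```text
pics
top {'fx': 453.27919943834485, 'fy': 453.27919943834485, 'cx': 274.92171153511754, 'cy': 207.20815838252392, 'distortion': array([-0.00537342,  0.        ,  0.        ,  0.        ,  0.        ]), 'rvec': array([ 2.15573567, -2.21163877,  0.05021965]), 'tvec': array([0.06422135, 0.59224882, 1.44232002])}
knob [([248, 175], 0.65)]
block [([203, 167], 0.78), ([244, 214], 0.72), ([246, 410], 0.56), ([244, 145], 0.48), ([251, 177], 0.43)]
disc [([253, 184], 0.58)]
board [([254, 181], 0.84)]
knob_tray [([250, 295], 0.58)]
block_tray [([204, 234], 0.59), ([251, 175], 0.28)]
disc_tray [([205, 347], 0.73)]
board_tray [([246, 407], 0.83)]
tin [([183, 284], 0.87)]
gouge [([154, 286], 0.75)]
side {'fx': 481.6699628845986, 'fy': 481.6699628845986, 'cx': 288.497616999982, 'cy': 217.76606416199488, 'distortion': array([-0.14176648,  0.        ,  0.        ,  0.        ,  0.        ]), 'rvec': array([ 0.34685482, -2.58475031,  1.49503055]), 'tvec': array([0.58491915, 0.13388659, 1.30915595])}
knob [([289, 311], 0.56)]
block [([360, 284], 0.89), ([304, 310], 0.79), ([326, 234], 0.79), ([292, 31
[... 316 characters left out ...]
joint_positions': array([ 1.1254245 ,  0.33217024, -0.06471325,  1.46011812,  0.02162206,
        1.3498837 , -0.08853957]), 'joint_vel': array([-7.13066859e-04,  1.28705530e-03,  1.38948573e-03, -1.41320702e-03,
        8.55753986e-06,  1.19330265e-04,  1.58018940e-03]), 'joint_torque': array([ 3.75252130e-04, -6.23051620e+01,  2.47029879e-02, -3.90121043e+01,
       -6.10278267e-02,  3.17519694e-02,  1.52442129e-05]), 'ee_pos': array([ 0.25645546, -0.56998038,  0.2475855 ]), 'eef_rot': array([ 0.69137828,  0.14831536, -0.69135915,  0.14839525]), 'ft_force': array([ 0.87403596, -0.24832692,  0.53553132]), 'torque': array([-0.04426729,  0.00230818,  0.01793636]), 'width': 0.0868676738323626}
```

```bash
python3 - <<'E'
import cv2
a=cv2.imread("pics/top0.png"); cv2.imwrite("pics/top0c.png",cv2.resize(a[130:290,120:470],None,fx=2.28,fy=2.28,interpolation=cv2.INTER_CUBIC))
a=cv2.imread("pics/side0.png"); cv2.imwrite("pics/side0c.png",cv2.resize(a[150:400,180:430],None,fx=2.4,fy=2.4,interpolation=cv2.INTER_CUBIC))
E
```

```text
(no output)
```

View pics/top0.png

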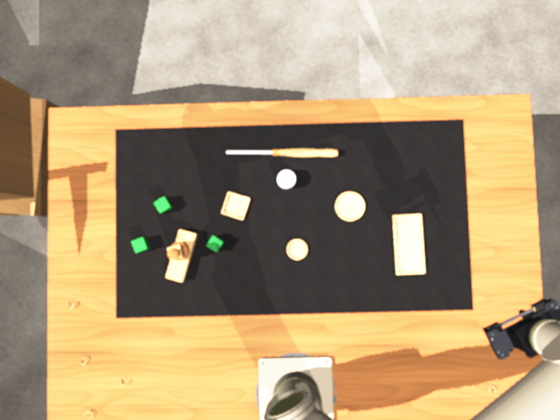

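View pics/side0.png

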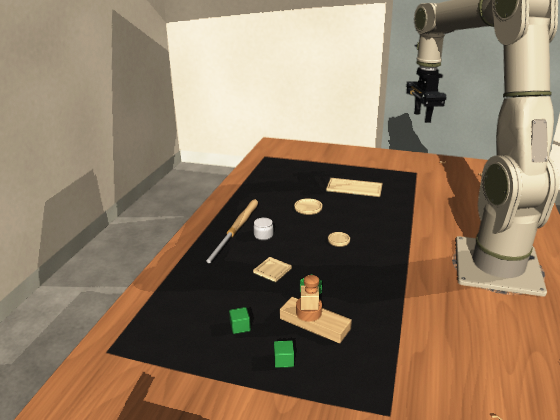

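```bash
ls pics
```

```text
side0.png
side0c.png
top0.png
top0c.png
```

The whole scene shows in both pictures. In the top picture the pile is near (250,180), with three green cubes around it. The trays are at (250,297), (206,235), (206,350) and (244,409). I'll zoom in next.

View pics/top0c.png

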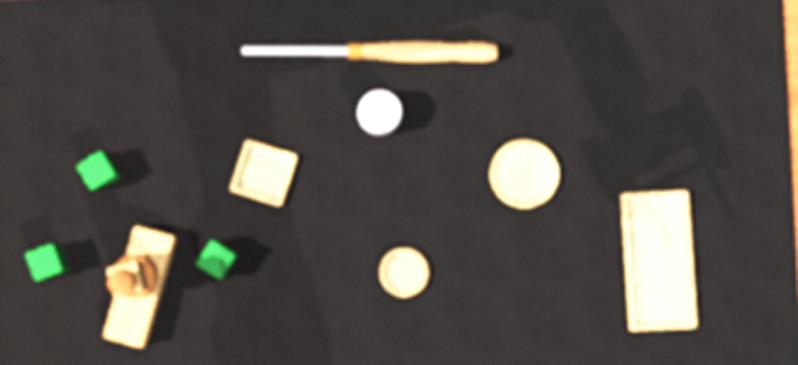

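View pics/side0c.png

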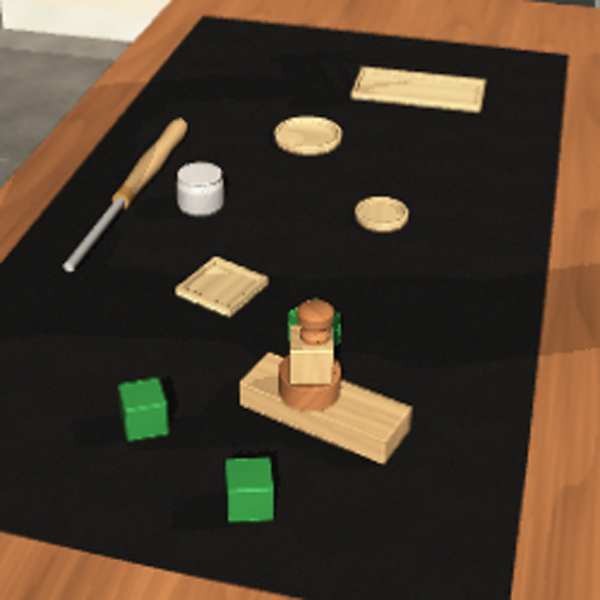

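```bash
cat > h.py <<'E'
import numpy as np, cv2
from bench import r
from scipy.optimize import least_squares
C={n:r.camera_info(n) for n in("top","side")}
def K(c): return np.array([[c['fx'],0,c['cx']],[0,c['fy'],c['cy']],[0,0,1.]])
def proj(n,P):
    c=C[n]; return cv2.projectPoints(np.array(P,float).reshape(-1,3),np.array(c['rvec']),np.array(c['tvec']),K(c),np.array(c['distortion']))[0].reshape(-1,2)
def back(n,uv,z):  # uv = col,row
    c=C[n]; R=cv2.Rodrigues(np.array(c['rvec']))[0]; t=np.array(c['tvec'])
    u=cv2.undistortPoints(np.array(uv,float).reshape(-1,1,2),K(c),np.array(c['distortion'])).reshape(-1,2)
    o=-R.T@t; out=[]
    for a in u:
        d=R.T@np.array([a[0],a[1],1]); out.append(o+d*(z-o[2])/d[2])
    return np.array(out)
def tri(uvt,uvs):
    f=lambda p: np.r_[proj("top",p)[0]-uvt,proj("side",p)[0]-uvs]
    s=least_squares(f,[.6,0,.05]); return s.x,s.fun
E
python3 - <<'E'
from h import *
from scipy.ndimage import label,find_objects
for n in("top","side"):
    im=cv2.imread(f"pics/{n}0.png"); hsv=cv2.cvtColor(im,cv2.COLOR_BGR2HSV)
    m=(hsv[...,2]>70).astype(np.uint8)
    k,L,st,ce=cv2.connectedComponentsWithStats(m)
    for i in range(1,k):
        if 40<st[i,4]<4000:
            z=0.01
            cnt=cv2.findContours((L==i).astype(np.uint8),0,1)[0][0]
            w=back(n,ce[i],z)[0]
            rect=cv2.minAreaRect(back(n,cnt.reshape(-1,2),z)[:,:2].astype(np.float32))
            print(n,st[i],ce[i].round(1),w.round(3),np.round(rect[0],3),np.round(rect[1],3),round(rect[2],1))
E
```

```text
top [ 225  147  114   12 1014] [288.5 152.2] [0.773 0.    0.01 ] [0.772 0.024] [0.369 0.036] 88.4
top [275 168  22  23 381] [285.8 178.8] [0.686 0.011 0.01 ] [0.686 0.012] [0.067 0.069] 43.6
top [220 190  31  32 698] [235.1 205.4] [0.603 0.178 0.01 ] [0.604 0.178] [0.086 0.087] 70.5
top [333 190  33  33 846] [349.4 205.9] [ 0.592 -0.192  0.01 ] [ 0.592 -0.192] [0.102 0.103] 43.3
top [152 195  20  19 241] [161.7 204.5] [0.613 0.417 0.01 ] [0.612 0.417] [0.053 0.05 ] 30.3
top [ 391  212   36   65 2064] [408.4 244. ] [ 0.465 -0.377  0.01 ] [ 0.465 -0.377] [0.203 0.105] 1.4
top [ 164  228   34   56 1229] [179.7 255.2] [0.447 0.361 0.01 ] [0.449 0.368] [0.09  0.173] 73.1
top [206 234  18  19 217] [214.3 243.2] [0.483 0.248 0.01 ] [0.483 0.248] [0.049 0.047] 55.1
top [130 236  19  18 241] [138.7 244.6] [0.484 0.494 0.01 ] [0.485 0.493] [0.051 0.051] 18.1
top [285 238  24  24 456] [296.5 249.1] [ 0.457 -0.017  0.01 ] [ 0.456 -0.017] [0.074 0.074] 88.6
side [326 178  57  19 785] [354.3 186.8] [ 0.463 -0.365  0.01 ] [ 0.464 -0.367] [0.194 0.118] 1.8
side [206 199  52  64 491] [234.9 226.7] [0.775 0.007 0.01 ] [0.774 0.01 ] [0.387 0.034] 89.5
side [294 198  29  17 385] [307.9 206. ] [ 0.59  -0.181  0.01 ] [ 0.59  -0.183] [0.093 0.111] 15.2
side [254 217  19  23 388] [262.9 228.2] [ 0.689 -0.007  0.01 ] [ 0.691 -0.011] [0.056 0.131] 17.0
side [328 232  22  15 277] [338.5 238.9] [ 0.456 -0.008  0.01 ] [ 0.456 -0.008] [0.062 0.078] 11.3
side [253 257  39  25 587] [272.  268.9] [0.601 0.187 0.01 ] [0.601 0.185] [0.088 0.083] 70.9
side [ 280  274   72   70 2355] [314.4 312.5] [0.453 0.329 0.01 ] [0.441 0.296] [0.192 0.189] 74.4
side [229 307  21  27 442] [239.7 319.9] [0.614 0.4   0.01 ] [0.614 0.399] [0.044 0.086] 27.4
side [274 341  20  27 501] [283.6 353.6] [0.487 0.476 0.01 ] [0.487 0.476] [0.041 0.077] 16.8
```

```bash
cat >> h.py <<'E'
def shape(kind,a,b,h,z0=0.):
    if kind=='c':
        t=np.linspace(0,2*np.pi,48,endpoint=False); P=np.c_[a/2*np.cos(t),a/2*np.sin(t)]
    else: P=np.array([[1,1],[-1,1],[-1,-1],[1,-1]])*[a/2,b/2]
    return np.r_[np.c_[P,np.full(len(P),z0)],np.c_[P,np.full(len(P),z0+h)]]
def place(S,x,y,yaw):
    c,s=np.cos(yaw),np.sin(yaw); return np.c_[S[:,0]*c-S[:,1]*s+x,S[:,0]*s+S[:,1]*c+y,S[:,2]]
def hullmask(n,P,sc=4):
    h=cv2.convexHull((proj(n,P)*1).astype(np.float32)).reshape(-1,2)
    m=np.zeros((420*sc,560*sc),np.uint8); cv2.fillConvexPoly(m,np.round((h+.5)*sc-.5).astype(np.int32),1)
    return cv2.resize(m.astype(np.float32),(560,420),interpolation=cv2.INTER_AREA)
def fit(S,masks,x0,yaw=True):
    from scipy.optimize import minimize
    f=lambda p: sum(np.abs(hullmask(n,place(S,p[0]/100,p[1]/100,p[2]/10 if yaw else 0))-m).sum() for n,m in masks.items())
    x0=[x0[0]*100,x0[1]*100,x0[2]*10]
    s=minimize(f,x0,method='Nelder-Mead',options=dict(initial_simplex=np.array(x0)+np.r_[[[0,0,0]],np.diag([1,1,1.5])],maxiter=150))
    return s.x/[100,100,10],s.fun
E
python3 - <<'E'
from h import *
T=dict(knob_tray=(('c',.066,.066,.01),(.457,-.012,0)),block_tray=(('b',.074,.074,.01),(.603,.183,np.radians(70.5))),disc_tray=(('c',.094,.094,.01),(.592,-.187,0)),board_tray=(('b',.19,.09,.01),(.465,-.372,np.radians(1.4))),
 green=(('b',.04,.04,.04),(.483,.245,np.radians(55))),tin=(('c',.06,.06,.045),(.686,.008,0)))
M={}
for n in("top","side"):
    im=cv2.imread(f"pics/{n}0.png"); hsv=cv2.cvtColor(im,cv2.COLOR_BGR2HSV)
    M[n]=cv2.connectedComponentsWithStats((hsv[...,2]>100).astype(np.uint8))[1]
for k,(s,x0) in T.items():
    ms={}
    for n in M:
        u=np.round(proj(n,[x0[0],x0[1],s[3]])[0]).astype(int); l=M[n][u[1],u[0]]; ms[n]=(M[n]==l).astype(np.float32)
    for sub in (["top"],["side"],["top","side"]):
        try:
            p,e=fit(shape(*s),{n:ms[n] for n in sub},x0,s[0]=='b'); print(k,sub,p.round(4),np.degrees(p[2]).round(1),round(e,1),[ms[n].sum() for n in sub])
        except Exception as ex: print(k,ex)
a=cv2.imread("pics/top0.png"); A=cv2.resize(a[220:290,150:230],None,fx=7,fy=7,interpolation=cv2.INTER_CUBIC); 
b=cv2.imread("pics/side0.png"); B=cv2.resize(b[265:345,270:360],None,fx=7,fy=7,interpolation=cv2.INTER_CUBIC)
cv2.imwrite("pics/z1.png",A);cv2.imwrite("pics/z2.png",B)
print([proj(n,r.read_state()['ee_pos']).round() for n in M])
E
```

```text
knob_tray ['top'] [ 0.4552 -0.0155  0.0496] 2.8 86.1 [np.float32(426.0)]
knob_tray ['side'] [ 0.4574 -0.016   0.0401] 2.3 17.3 [np.float32(266.0)]
knob_tray ['top', 'side'] [ 0.4568 -0.016   0.048 ] 2.7 104.2 [np.float32(426.0), np.float32(266.0)]
block_tray ['top'] [0.6049 0.1785 1.2383] 70.9 125.6 [np.float32(665.0)]
block_tray ['side'] [0.6039 0.1792 1.2534] 71.8 23.1 [np.float32(569.0)]
block_tray ['top', 'side'] [0.6041 0.1792 1.2433] 71.2 147.9 [np.float32(665.0), np.float32(569.0)]
disc_tray ['top'] [ 0.592  -0.1899  0.0379] 2.2 125.3 [np.float32(810.0)]
disc_tray ['side'] [ 0.5923 -0.1923  0.0396] 2.3 23.2 [np.float32(375.0)]
disc_tray ['top', 'side'] [ 0.5922 -0.1924  0.0361] 2.1 148.9 [np.float32(810.0), np.float32(375.0)]
board_tray ['top'] [ 0.4638 -0.3768  0.0114] 0.7 242.8 [np.float32(1986.0)]
board_tray ['side'] [ 0.4644 -0.3767  0.0181] 1.0 41.1 [np.float32(769.0)]
board_tray ['top', 'side'] [ 0.4648 -0.3765  0.0234] 1.3 286.6 [np.float32(1986.0), np.float32(769.0)]
green ['top'] [0.4836 0.2472 0.932 ] 53.4 15.8 [np.float32(189.0)]
green ['side'] [0.4798 0.3487 1.137 ] 65.1 1787.9 [np.float32(2296.0)]
green ['top', 'side'] [0.4827 0.2475 0.9731] 55.8 1995.7 [np.float32(189.0), np.float32(2296.0)]
tin ['top'] [0.6838 0.0121 0.0988] 5.7 43.2 [np.float32(354.0)]
tin ['side'] [0.683  0.0103 0.0837] 4.8 46.7 [np.float32(379.0)]
tin ['top', 'side'] [0.6838 0.0118 0.0164] 0.9 88.9 [np.float32(354.0), np.float32(379.0)]
[array([[510., 323.]]), array([[423., 111.]])]
```

View pics/z1.png

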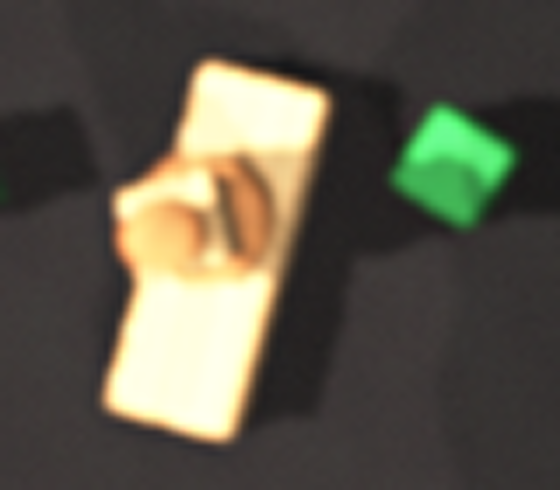

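View pics/z2.png

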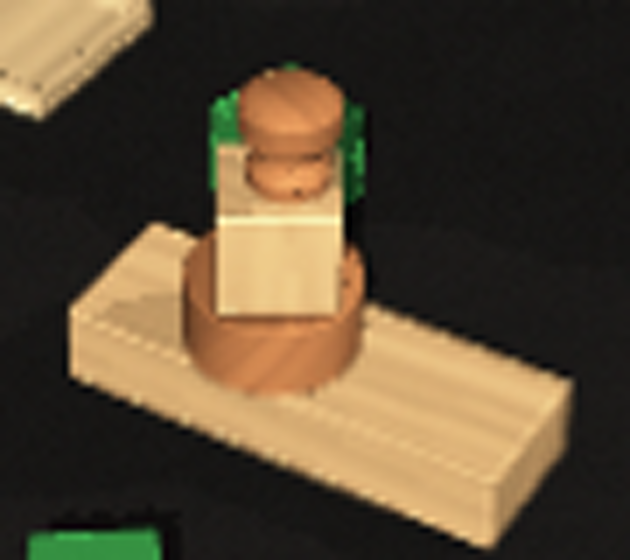

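```bash
python3 - <<'E'
from h import *
q=lambda P:(np.array(P)+.5)/7-.5+[270,265]
t=lambda P:(np.array(P)+.5)/7-.5+[150,220]
# board
def cor(p,l,w,i,z):
    S=np.array([[i[0]*l/2,i[1]*w/2,z]]); return place(S,*p)
# side: camera at +y; board long axis direction ~? try yaw options
obs=[("side",[155,225],.03),("side",[572,382],.03),("side",[492,487],.03),("side",[70,312],.03),("side",[70,377],0),("side",[490,548],0),("side",[568,450],0)]
for o in obs: print(o, back("side",[q(o[1])],o[2]).round(4)[0])
tb=[[205,58],[330,98],[235,440],[105,405]]
W=[back("top",[t(u)],.03)[0] for u in tb]
for w in W: print("top",w.round(4))
sc=[back("side",[q(u)],.03)[0] for u in ([155,225],[572,382],[492,487],[70,312])]
for c in (W,sc,W+sc):
    print("board",cv2.minAreaRect(np.array(c)[:,:2].astype(np.float32)),np.mean(c,0))
for u,z in(([217,217],.098),([340,217],.098),([217,145],.098),([217,315],.058),([340,315],.058)): print("blk",back("side",[q(u)],z)[0].round(4))
for u in ([117,195],[205,165]): print("blk top cam",back("top",[t(u)],.098)[0].round(4))
def fitc(pts,dia,z,x0):
    # silhouettes: extreme left/right/bottom/top of projected ring set
    def f(p):
        res=[]
        for d,z,side,val in pts:
            a=np.linspace(0,2*np.pi,180); U=proj("side",np.c_[p[0]+d/2*np.cos(a),p[1]+d/2*np.sin(a),0*a+z])
            v={'l':U[:,0].min(),'r':U[:,0].max(),'b':U[:,1].max(),'t':U[:,1].min()}[side]
            ref=q([val,val])[0 if side in'lr' else 1]; res.append(v-ref)
        return res
    s=least_squares(f,x0,diff_step=1e-4); return s.x.round(4),s.fun.round(2)
print("disc",fitc([(.06,.058,'l',183),(.06,.058,'r',364),(.06,.03,'b',393)],0,0,[.45,.35]))
print("knob",fitc([(.034,.123,'l',239),(.034,.123,'r',345),(.028,.098,'b',200),(.024,.132,'t',70),(.028,.098,'l',247),(.028,.098,'r',334)],0,0,[.45,.35]))
E
```

```text
('side', [155, 225], 0.03) [0.5135 0.3095 0.03  ]
('side', [572, 382], 0.03) [0.3621 0.3521 0.03  ]
('side', [492, 487], 0.03) [0.3785 0.4067 0.03  ]
('side', [70, 312], 0.03) [0.529  0.3608 0.03  ]
('side', [70, 377], 0) [0.5297 0.3595 0.    ]
('side', [490, 548], 0) [0.3781 0.4028 0.    ]
('side', [568, 450], 0) [ 0.3614  0.3516 -0.    ]
top [0.5348 0.3578 0.03  ]
top [0.5152 0.3008 0.03  ]
top [0.3614 0.3463 0.03  ]
top [0.3785 0.4053 0.03  ]
board ((0.4477282166481018, 0.35213398933410645), (0.06147843599319458, 0.1634180247783661), 73.07604217529297) [0.44746887 0.35252958 0.03      ]
board ((0.4456217885017395, 0.3567529320716858), (0.057059869170188904, 0.1572888046503067), 73.2752456665039) [0.4457731  0.35728117 0.03      ]
board ((0.4477071166038513, 0.35279133915901184), (0.06280073523521423, 0.16381244361400604), 73.04878234863281) [0.44662098 0.35490538 0.03      ]
blk [0.4743 0.3811 0.098 ]
blk [0.4371 0.3711 0.098 ]
blk [0.4833 0.3456 0.098 ]
blk [0.4738 0.3811 0.058 ]
blk [0.4359 0.3709 0.058 ]
blk top cam [0.475  0.3814 0.098 ]
blk top cam [0.487  0.3429 0.098 ]
disc (array([0.462 , 0.3528]), array([-0.25,  0.25, -0.02]))
knob (array([0.4569, 0.3547]), array([-0.13,  0.18,  0.43, -0.47, -0.1 ,  0.05]))
```

```bash
cat >> h.py <<'E'
from scipy.spatial.transform import Rotation as Rn
def st():
    s=r.read_state(); R=Rn.from_quat(s['eef_rot']).as_matrix()
    print('t',round(s['time'],2),'pos',(s['ee_pos']*100).round(2),'cm x',R[:,0].round(3),'jaw',np.degrees(np.arctan2(R[1,1],R[0,1])).round(2),'w',round(s['width']*1000,1),'F',s['ft_force'].round(1),'q',s['joint_positions'].round(2))
E
python3 -c "
from h import *
st()"
python3 -m pendant '[{"translation":[4,3,0],"angular":[0,0,0],"hand":1},{"translation":[4,3,0],"angular":[0,0,0],"hand":1},{"translation":[4,3,0],"angular":[0,0,0],"hand":1},{"translation":[4,3,0],"angular":[0,0,0],"hand":1},{"translation":[4,3,0],"angular":[0,0,0],"hand":1},{"translation":[0,4,0],"angular":[0,0,0],"hand":1},{"translation":[0,4,0],"angular":[0,0,0],"hand":1},{"translation":[0,4,0],"angular":[0,0,0],"hand":1},{"translation":[0,4,0],"angular":[0,0,0],"hand":1},{"translation":[0,4,0],"angular":[0,0,0],"hand":1},{"translation":[0,4,0],"angular":[0,0,0],"hand":1},{"translation":[0,4,0],"angular":[0,0,0],"hand":1},{"translation":[0,4,0],"angular":[0,0,0],"hand":1}]' 15
python3 -c "
from h import *
st()"
```

```text
t 1.1 pos [ 25.65 -57.    24.76] cm x [ 0. -0. -1.] jaw -65.78 w 86.9 F [ 0.9 -0.2  0.5] q [ 1.13  0.33 -0.06  1.46  0.02  1.35 -0.09]
time: 2.4
ee_pos: [0.4563, -0.0984, 0.2478]
eef_rot: [0.692, 0.148, -0.691, 0.149]
ft_force: [0.4, 0.7, -0.6]
width: 0.0871
t 2.4 pos [45.63 -9.84 24.78] cm x [ 0.001 -0.001 -1.   ] jaw -65.78 w 87.1 F [ 0.4  0.7 -0.6] q [ 0.55  0.   -0.43  1.84  0.    1.3  -1.03]
```

```bash

python3 -m pendant '[{"translation":[0,4,0],"angular":[0,0,-4.6],"hand":1},{"translation":[0,4,0],"angular":[0,0,-4.6],"hand":1},{"translation":[0,4,0],"angular":[0,0,0],"hand":1},{"translation":[0,4,0],"angular":[0,0,0],"hand":1},{"translation":[0,4,0],"angular":[0,0,0],"hand":1},{"translation":[0,4,0],"angular":[0,0,0],"hand":1},{"translation":[0,4,0],"angular":[0,0,0],"hand":1},{"translation":[0,4,0],"angular":[0,0,0],"hand":1},{"translation":[0,4,0],"angular":[0,0,0],"hand":1},{"translation":[0,4,0],"angular":[0,0,0],"hand":1},{"translation":[0,3,0],"angular":[0,0,0],"hand":1},{"translation":[0,2.5,0],"angular":[0,0,0],"hand":1},{"translation":[0,0,0],"angular":[0,0,0],"hand":1},{"translation":[0,0,0],"angular":[0,0,0],"hand":1}]' 15
python3 - <<'E'
from h import *
st()
for n in("top","side"):
    im=r.camera(n); cv2.imwrite(f"pics/{n}1.png",im[:,:,::-1])
    p=r.read_state()['ee_pos']+[0,0,-.025]; u=proj(n,p)[0]; print(u)
    a=im[:,:,::-1].copy(); cv2.circle(a,(int(round(u[0])),int(round(u[1]))),1,(0,0,255),-1)
    x,y=int(u[0]),int(u[1]); cv2.imwrite(f"pics/{n}1c.png",cv2.resize(a[max(0,y-50):y+70,max(0,x-60):x+60],None,fx=4,fy=4,interpolation=cv2.INTER_CUBIC))
E
```

```text
time: 3.8
ee_pos: [0.4563, 0.3551, 0.2474]
eef_rot: [-0.701, -0.093, 0.701, -0.093]
ft_force: [-0.0, -0.4, -0.6]
width: 0.087
t 3.8 pos [45.63 35.51 24.74] cm x [-0. -0. -1.] jaw -74.92 w 87.0 F [-0.  -0.4 -0.6] q [-0.08  0.33 -0.82  1.56  0.25  1.36 -2.23]
[164.70978338 255.08336145]
[312.4611695  242.43446171]
```

View pics/side1c.png

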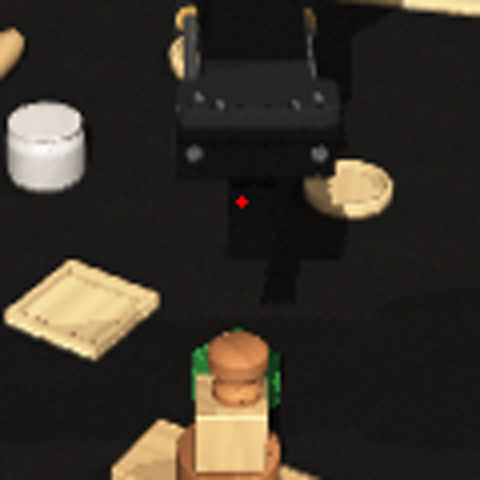

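View pics/top1c.png

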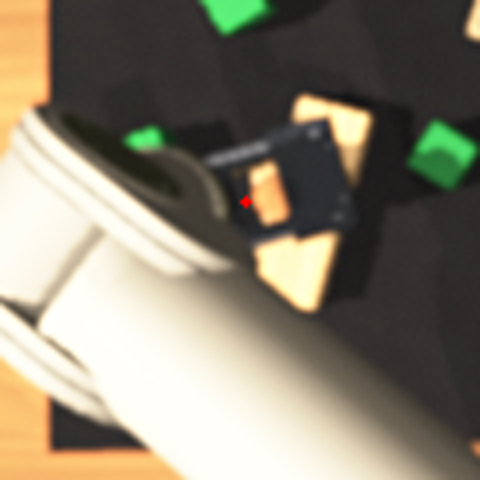

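The tool is over the pile, with the projected tip point at about (312,242) in the side picture, in line with the knob. I'll go down to the knob head and grip it.

```bash

python3 -m pendant '[{"translation":[0,0,-2.5],"angular":[0,0,0],"hand":1},{"translation":[0,0,-2.5],"angular":[0,0,0],"hand":1},{"translation":[0,0,-2.5],"angular":[0,0,0],"hand":1},{"translation":[0,0,-2],"angular":[0,0,0],"hand":1},{"translation":[0,0,-1.2],"angular":[0,0,0],"hand":1},{"translation":[0,0,-0.86],"angular":[0,0,0],"hand":1},{"translation":[0,0,0],"angular":[0,0,0],"hand":1},{"translation":[0,0,0],"angular":[0,0,0],"hand":1}]' 10
python3 - <<'E'
from h import *
st()
for n in ("side",):
    im=r.camera(n); a=im[:,:,::-1]; cv2.imwrite(f"pics/{n}2c.png",cv2.resize(a[230:350,250:370],None,fx=5,fy=5,interpolation=cv2.INTER_CUBIC))
E
```

```text
time: 4.7
ee_pos: [0.4568, 0.3552, 0.1328]
eef_rot: [0.701, 0.092, -0.701, 0.092]
ft_force: [0.6, 0.4, -0.3]
width: 0.0869
t 4.7 pos [45.68 35.52 13.28] cm x [ 0.001  0.    -1.   ] jaw -74.99 w 86.9 F [ 0.6  0.4 -0.3] q [-0.11  0.43 -0.78  1.69  0.33  1.15 -2.29]
```

View pics/side2c.png

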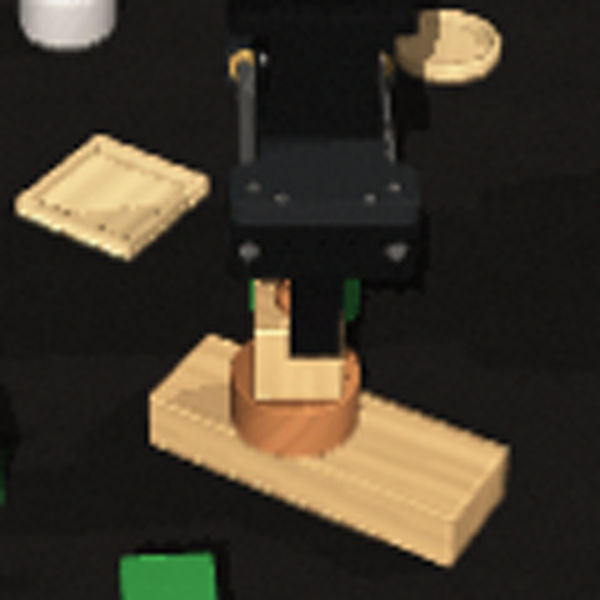

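```bash

python3 -m pendant '[{"translation":[0,0,0],"angular":[0,0,0],"hand":0},{"translation":[0,0,0],"angular":[0,0,0],"hand":-0.2},{"translation":[0,0,0],"angular":[0,0,0],"hand":-0.4},{"translation":[0,0,0],"angular":[0,0,0],"hand":-0.6},{"translation":[0,0,0],"angular":[0,0,0],"hand":-0.6},{"translation":[0,0,0],"angular":[0,0,0],"hand":-0.6},{"translation":[0,0,0],"angular":[0,0,0],"hand":-0.6}]' 10
python3 - <<'E'
from h import *
st()
for n in ("side",):
    im=r.camera(n); a=im[:,:,::-1]; cv2.imwrite(f"pics/{n}3c.png",cv2.resize(a[230:350,250:370],None,fx=5,fy=5,interpolation=cv2.INTER_CUBIC))
E
```

```text
time: 5.45
ee_pos: [0.4565, 0.355, 0.132]
eef_rot: [-0.701, -0.092, 0.701, -0.092]
ft_force: [0.7, -0.5, 0.7]
width: 0.0387
t 5.45 pos [45.65 35.5  13.2 ] cm x [-0. -0. -1.] jaw -74.98 w 38.7 F [ 0.7 -0.5  0.7] q [-0.11  0.43 -0.78  1.69  0.33  1.15 -2.29]
```

View pics/side3c.png

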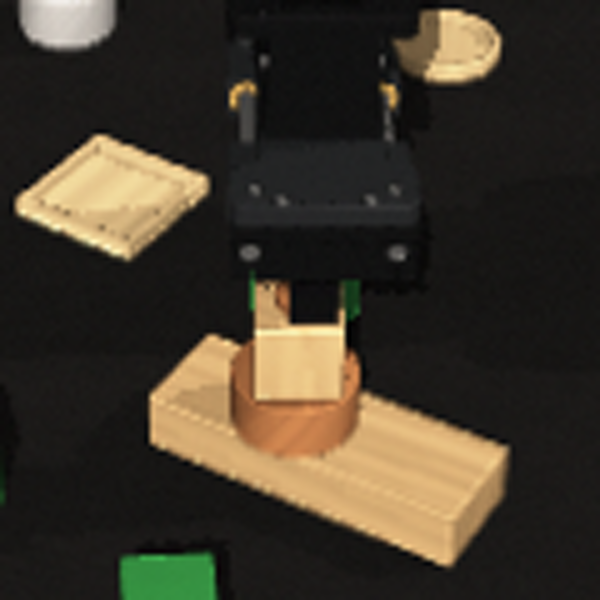

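```bash

python3 -m pendant '[{"translation":[0,0,0],"angular":[0,0,0],"hand":-0.7},{"translation":[0,0,0],"angular":[0,0,0],"hand":-0.7},{"translation":[0,0,0],"angular":[0,0,0],"hand":-0.7},{"translation":[0,0,0],"angular":[0,0,0],"hand":-0.7}]' 10
python3 -m pendant '[{"translation":[0,0,0.3],"angular":[0,0,0],"hand":-0.7},{"translation":[0,0,0.7],"angular":[0,0,0],"hand":-0.7},{"translation":[0,0,1],"angular":[0,0,0],"hand":-0.7},{"translation":[0,0,1],"angular":[0,0,0],"hand":-0.7},{"translation":[0,0,1],"angular":[0,0,0],"hand":-0.7},{"translation":[0,0,1],"angular":[0,0,0],"hand":-0.7},{"translation":[0,0,0],"angular":[0,0,0],"hand":-0.7}]' 10
python3 - <<'E'
from h import *
st()
for n in ("side",):
    im=r.camera(n); a=im[:,:,::-1]; cv2.imwrite(f"pics/{n}4c.png",cv2.resize(a[200:350,240:390],None,fx=4,fy=4,interpolation=cv2.INTER_CUBIC))
E
```

```text
time: 5.9
ee_pos: [0.4564, 0.355, 0.132]
eef_rot: [0.701, 0.092, -0.701, 0.093]
ft_force: [-1.0, 0.8, -0.9]
width: 0.0327
time: 6.6
ee_pos: [0.457, 0.3556, 0.1838]
eef_rot: [0.702, 0.093, -0.7, 0.092]
ft_force: [0.3, 0.4, -0.7]
width: 0.0331
t 6.6 pos [45.7  35.56 18.38] cm x [ 0.002  0.001 -1.   ] jaw -74.98 w 33.1 F [ 0.3  0.4 -0.7] q [-0.09  0.38 -0.8   1.64  0.29  1.24 -2.26]
```

View pics/side4c.png

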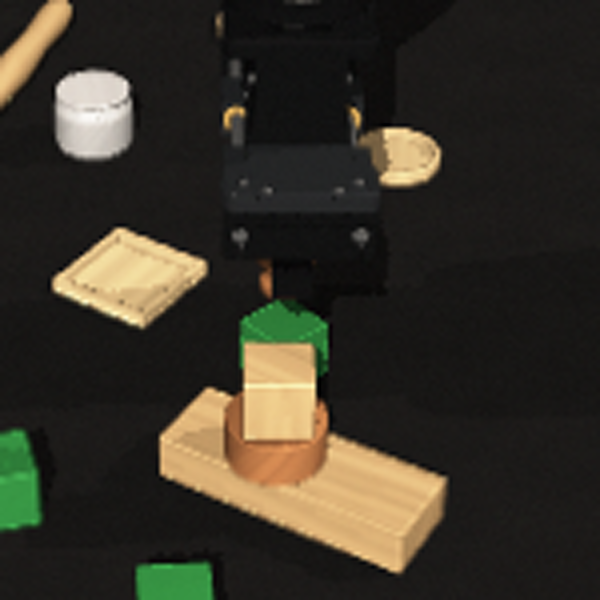

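```bash

python3 -m pendant '[{"translation":[0,-1.5,0],"angular":[0,0,0],"hand":-0.7},{"translation":[0,-3,0],"angular":[0,0,0],"hand":-0.7},{"translation":[0,-4,0],"angular":[0,0,0],"hand":-0.7},{"translation":[0,-4,0],"angular":[0,0,0],"hand":-0.7},{"translation":[0,-4,0],"angular":[0,0,0],"hand":-0.7},{"translation":[0,-4,0],"angular":[0,0,0],"hand":-0.7},{"translation":[0,-4,0],"angular":[0,0,0],"hand":-0.7},{"translation":[0,-4,0],"angular":[0,0,0],"hand":-0.7},{"translation":[0,-4,0],"angular":[0,0,0],"hand":-0.7},{"translation":[0,-3,0],"angular":[0,0,0],"hand":-0.7},{"translation":[0,-1.6,0],"angular":[0,0,0],"hand":-0.7},{"translation":[0,0,-2],"angular":[0,0,0],"hand":-0.7},{"translation":[0,0,-2.5],"angular":[0,0,0],"hand":-0.7},{"translation":[0,0,-2.5],"angular":[0,0,0],"hand":-0.7},{"translation":[0,0,-2],"angular":[0,0,0],"hand":-0.7},{"translation":[0,0,-1],"angular":[0,0,0],"hand":-0.7},{"translation":[0,0,0],"angular":[0,0,0],"hand":-0.7},{"translation":[0,0,0],"angular":[0,0,0],"hand":-0.7}]' 10
python3 - <<'E'
from h import *
st()
for n in ("side","top"):
    im=r.camera(n); a=im[:,:,::-1]; u=proj(n,[.457,-.016,.03])[0].astype(int);cv2.imwrite(f"pics/{n}5c.png",cv2.resize(a[u[1]-60:u[1]+40,u[0]-60:u[0]+60],None,fx=5,fy=5,interpolation=cv2.INTER_CUBIC))
E
```

```text
time: 8.45
ee_pos: [0.4568, -0.0159, 0.0825]
eef_rot: [0.701, 0.092, -0.701, 0.092]
ft_force: [0.0, 0.5, 0.2]
width: 0.0329
t 8.45 pos [45.68 -1.59  8.25] cm x [ 0.  0. -1.] jaw -74.97 w 32.9 F [0.  0.5 0.2] q [ 0.5   0.19 -0.6   2.05  0.13  0.94 -1.48]
```

View pics/side5c.png

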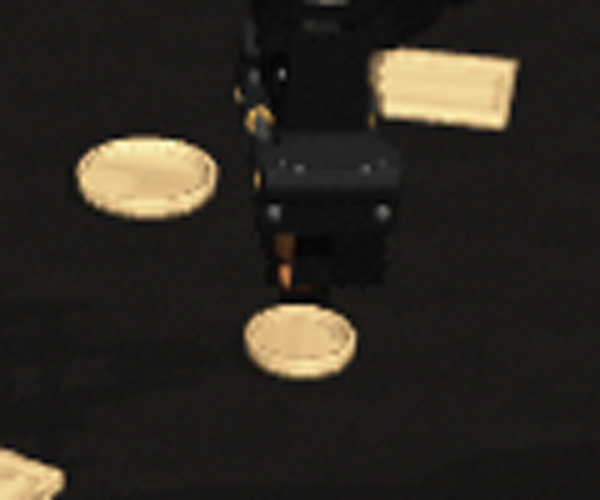

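View pics/top5c.png

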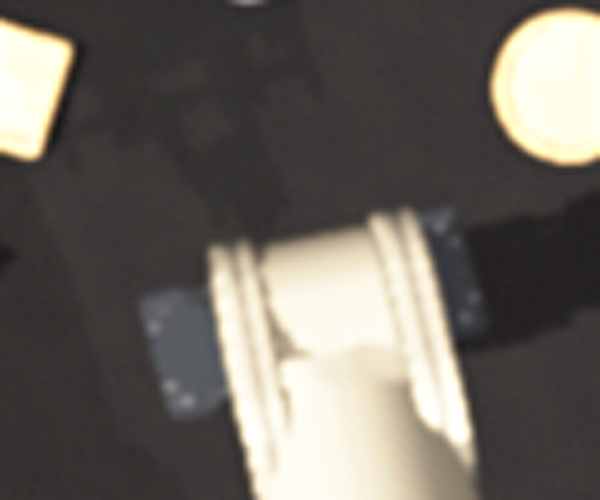

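```bash

python3 -m pendant '[{"translation":[0,0,-1.5],"angular":[0,0,0],"hand":-0.7},{"translation":[0,0,-1.5],"angular":[0,0,0],"hand":-0.7},{"translation":[0,0,-0.7],"angular":[0,0,0],"hand":-0.7},{"translation":[0,0,-0.3],"angular":[0,0,0],"hand":-0.7},{"translation":[0,0,-0.2],"angular":[0,0,0],"hand":-0.7},{"translation":[0,0,-0.1],"angular":[0,0,0],"hand":-0.7},{"translation":[0,0,0],"angular":[0,0,0],"hand":-0.7},{"translation":[0,0,0],"angular":[0,0,0],"hand":-0.7}]' 10
python3 - <<'E'
from h import *
st()
for n in ("side",):
    im=r.camera(n); a=im[:,:,::-1]; u=proj(n,[.457,-.016,.03])[0].astype(int);cv2.imwrite(f"pics/{n}6c.png",cv2.resize(a[u[1]-60:u[1]+40,u[0]-60:u[0]+60],None,fx=5,fy=5,interpolation=cv2.INTER_CUBIC))
E
```

```text
time: 9.35
ee_pos: [0.4567, -0.016, 0.0393]
eef_rot: [0.701, 0.092, -0.701, 0.093]
ft_force: [-0.3, 0.3, -0.1]
width: 0.0331
t 9.35 pos [45.67 -1.6   3.93] cm x [ 0.001 -0.    -1.   ] jaw -74.98 w 33.1 F [-0.3  0.3 -0.1] q [ 0.47  0.26 -0.58  2.08  0.19  0.85 -1.53]
```

View pics/side6c.png

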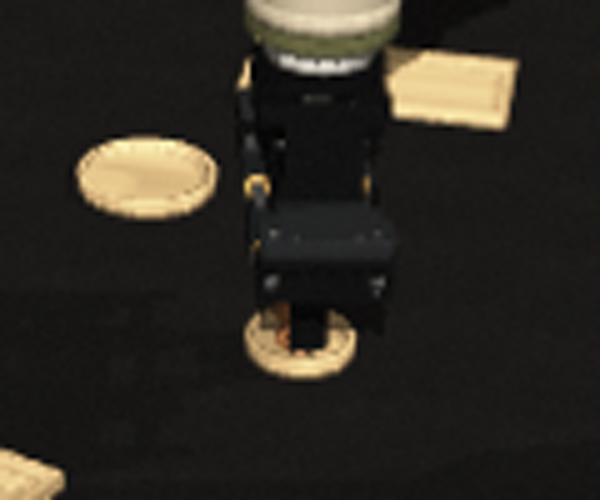

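```bash

python3 -m pendant '[{"translation":[0,0,-0.1],"angular":[0,0,0],"hand":-0.7},{"translation":[0,0,0],"angular":[0,0,0],"hand":-0.7},{"translation":[0,0,0],"angular":[0,0,0],"hand":-0.15},{"translation":[0,0,0],"angular":[0,0,0],"hand":0},{"translation":[0,0,0],"angular":[0,0,0],"hand":0.2},{"translation":[0,0,0],"angular":[0,0,0],"hand":0.4},{"translation":[0,0,0],"angular":[0,0,0],"hand":0.4},{"translation":[0,0,0],"angular":[0,0,0],"hand":0.4},{"translation":[0,0,0],"angular":[0,0,0],"hand":0.4}]' 10
python3 -m pendant '[{"translation":[0,0,0.5],"angular":[0,0,0],"hand":0.4},{"translation":[0,0,1],"angular":[0,0,0],"hand":0.4},{"translation":[0,0,2],"angular":[0,0,0],"hand":1},{"translation":[0,0,3],"angular":[0,0,0],"hand":1},{"translation":[0,0,4],"angular":[0,0,0],"hand":1},{"translation":[0,0,4],"angular":[0,0,0],"hand":1},{"translation":[0,0,2],"angular":[0,0,0],"hand":1},{"translation":[0,0,0],"angular":[0,0,0],"hand":1}]' 10
python3 - <<'E'
from h import *
st()
for n in ("side",):
    im=r.camera(n); a=im[:,:,::-1]; cv2.imwrite(f"pics/{n}7.png",a); u=proj(n,[.457,-.016,.03])[0].astype(int);cv2.imwrite(f"pics/{n}7c.png",cv2.resize(a[u[1]-60:u[1]+120,u[0]-80:u[0]+60],None,fx=3,fy=3,interpolation=cv2.INTER_CUBIC))
E
```

```text
time: 10.3
ee_pos: [0.4564, -0.016, 0.038]
eef_rot: [-0.701, -0.092, 0.701, -0.092]
ft_force: [-0.6, -0.1, 0.7]
width: 0.0606
time: 11.1
ee_pos: [0.4581, -0.0158, 0.2068]
eef_rot: [0.703, 0.092, -0.699, 0.093]
ft_force: [0.5, -0.1, 0.6]
width: 0.0862
t 11.1 pos [45.81 -1.58 20.68] cm x [ 0.006 -0.001 -1.   ] jaw -74.97 w 86.2 F [ 0.5 -0.1  0.6] q [ 0.54  0.02 -0.61  1.91  0.02  1.2  -1.38]
```

View pics/side7c.png

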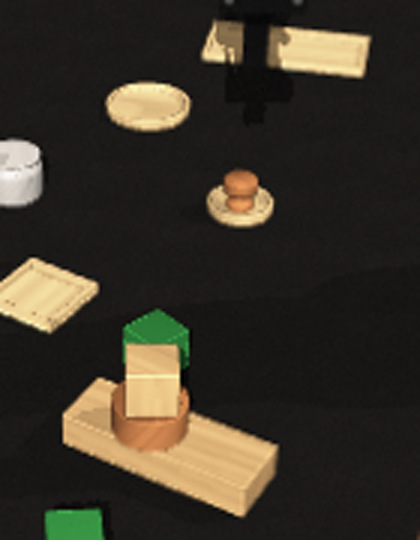

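```bash
python3 - <<'E'
from h import *
for n in("side",):
    im=cv2.imread("pics/side7.png"); cv2.imwrite("pics/z3.png",cv2.resize(im[265:345,270:360],None,fx=7,fy=7,interpolation=cv2.INTER_CUBIC))
E
```

```text
(no output)
```

View pics/z3.png

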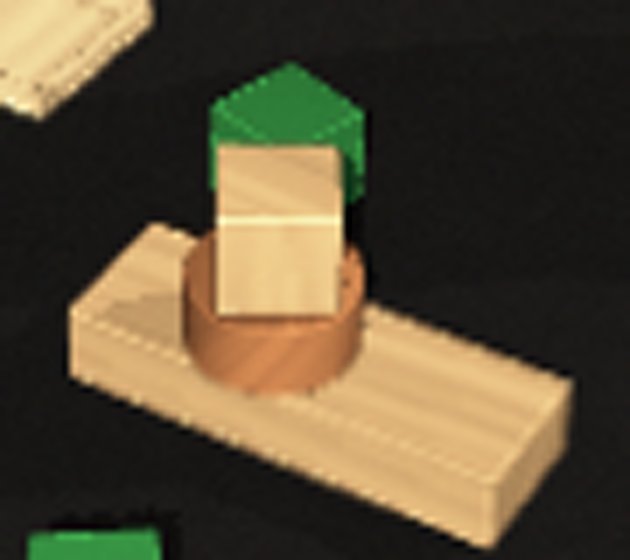

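```bash
python3 - <<'E'
from h import *
q=lambda P:(np.array(P)+.5)/7-.5+[270,265]
S=shape('b',.04,.04,.04,.058)
o=[([216,145],.098,(1,-1)),([337,146],.098,(-1,-1)),([342,217],.098,(-1,1)),([217,217],.098,(1,1)),([217,315],.058,(1,1)),([340,315],.058,(-1,1))]
def f(p): return np.concatenate([proj("side",place(np.array([[i*.02,j*.02,z]]),*p))[0]-q(u) for u,z,(i,j) in o])
s=least_squares(f,[.46,.356,.26]);print(s.x.round(4),np.degrees(s.x[2]),s.fun.round(2))
E
python3 -m pendant '[{"translation":[0,2,0],"angular":[0,0,0],"hand":1},{"translation":[0,4,0],"angular":[0,0,0],"hand":1},{"translation":[0,4,0],"angular":[0,0,0],"hand":1},{"translation":[0,4,0],"angular":[0,0,0],"hand":1},{"translation":[0,4,0],"angular":[0,0,0],"hand":1},{"translation":[0,4,0],"angular":[0,0,0],"hand":1},{"translation":[0,4,0],"angular":[0,0,0],"hand":1},{"translation":[0,4,0],"angular":[0,0,0],"hand":1},{"translation":[0,4,0],"angular":[0,0,0],"hand":1},{"translation":[0,2,0],"angular":[0,0,0],"hand":1},{"translation":[0.4,1.2,0],"angular":[0,0,0],"hand":1},{"translation":[0,0,0],"angular":[0,0,0],"hand":1},{"translation":[0,0,0],"angular":[0,0,0],"hand":1}]' 20
python3 -c "
from h import *
st()"
```

```text
[0.4601 0.3578 0.2614] 14.97532713683742 [-0.2  -0.63  0.22 -0.76  0.32  0.34 -0.09  0.33 -0.29  0.29  0.04  0.3 ]
time: 12.45
ee_pos: [0.4608, 0.3549, 0.2023]
eef_rot: [-0.701, -0.092, 0.701, -0.092]
ft_force: [1.4, -0.3, 0.8]
width: 0.0869
t 12.45 pos [46.08 35.49 20.23] cm x [-0.001 -0.001 -1.   ] jaw -75.03 w 86.9 F [ 1.4 -0.3  0.8] q [-0.05  0.39 -0.85  1.6   0.3   1.29 -2.26]
```

```bash

python3 -m pendant '[{"translation":[0,0.2,-2],"angular":[0,0,0],"hand":1},{"translation":[0,0,-2.5],"angular":[0,0,0],"hand":1},{"translation":[0,0,-2.5],"angular":[0,0,0],"hand":1},{"translation":[0,0,-2],"angular":[0,0,0],"hand":1},{"translation":[0,0,-1.2],"angular":[0,0,0],"hand":1},{"translation":[0,0,-0.7],"angular":[0,0,0],"hand":1},{"translation":[0,0,0],"angular":[0,0,0],"hand":0.5},{"translation":[0,0,0],"angular":[0,0,0],"hand":0.2},{"translation":[0,0,0],"angular":[0,0,0],"hand":0.05},{"translation":[0,0,0],"angular":[0,0,0],"hand":-0.1},{"translation":[0,0,0],"angular":[0,0,0],"hand":-0.5},{"translation":[0,0,0],"angular":[0,0,0],"hand":-0.5},{"translation":[0,0,0],"angular":[0,0,0],"hand":-0.5},{"translation":[0,0,0],"angular":[0,0,0],"hand":-0.5},{"translation":[0,0,0],"angular":[0,0,0],"hand":-0.5}]' 12
python3 - <<'E'
from h import *
st()
for n in ("side",):
    im=r.camera(n); a=im[:,:,::-1]; cv2.imwrite(f"pics/{n}8c.png",cv2.resize(a[230:350,250:370],None,fx=5,fy=5,interpolation=cv2.INTER_CUBIC))
E
```

```text
time: 13.95
ee_pos: [0.4605, 0.3581, 0.0941]
eef_rot: [0.701, 0.092, -0.701, 0.092]
ft_force: [-0.3, -0.2, 1.1]
width: 0.0399
t 13.95 pos [46.05 35.81  9.41] cm x [ 0. -0. -1.] jaw -74.97 w 39.9 F [-0.3 -0.2  1.1] q [-0.1   0.5  -0.8   1.71  0.4   1.1  -2.33]
```

View pics/side8c.png

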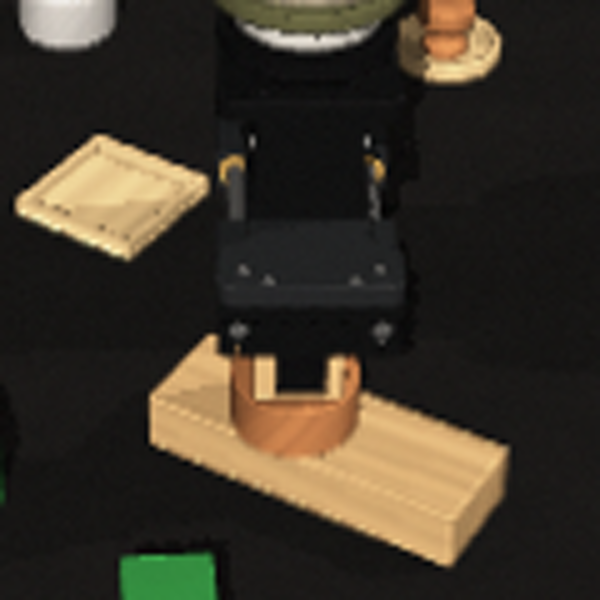

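```bash

python3 -m pendant '[{"translation":[0,0,0.3],"angular":[0,0,0],"hand":-0.5},{"translation":[0,0,0.7],"angular":[0,0,0],"hand":-0.5},{"translation":[0,0,1.5],"angular":[0,0,0],"hand":-0.5},{"translation":[0,0,2],"angular":[0,0,0],"hand":-0.5},{"translation":[0,0,2],"angular":[0,0,0],"hand":-0.5},{"translation":[0,0,1.5],"angular":[0,0,0],"hand":-0.5},{"translation":[1,-1,0],"angular":[0,0,4],"hand":-0.5},{"translation":[2,-2.5,0],"angular":[0,0,7],"hand":-0.5},{"translation":[2,-2.5,0],"angular":[0,0,7],"hand":-0.5},{"translation":[2,-2.5,0],"angular":[0,0,7],"hand":-0.5},{"translation":[2,-2.5,0],"angular":[0,0,7],"hand":-0.5},{"translation":[2,-2.5,0],"angular":[0,0,7],"hand":-0.5},{"translation":[2,-2.5,0],"angular":[0,0,7],"hand":-0.5},{"translation":[1,-1,0],"angular":[0,0,7],"hand":-0.5},{"translation":[0.35,-0.8,0],"angular":[0,0,3],"hand":-0.5},{"translation":[0,0,0],"angular":[0,0,0],"hand":-0.5},{"translation":[0,0,0],"angular":[0,0,0],"hand":-0.5}]' 12
python3 - <<'E'
from h import *
st()
for n in ("side",):
    im=r.camera(n); a=im[:,:,::-1]; cv2.imwrite(f"pics/{n}9c.png",cv2.resize(a[200:350,220:390],None,fx=4,fy=4,interpolation=cv2.INTER_CUBIC))
E
```

```text
time: 15.7
ee_pos: [0.6038, 0.1804, 0.1744]
eef_rot: [0.576, 0.41, -0.576, 0.41]
ft_force: [0.1, -0.5, -1.1]
width: 0.0398
t 15.7 pos [60.38 18.04 17.44] cm x [ 0.  0. -1.] jaw -19.08 w 39.8 F [ 0.1 -0.5 -1.1] q [ 0.31  0.56 -0.93  1.5   0.46  1.31 -1.  ]
```

View pics/side9c.png

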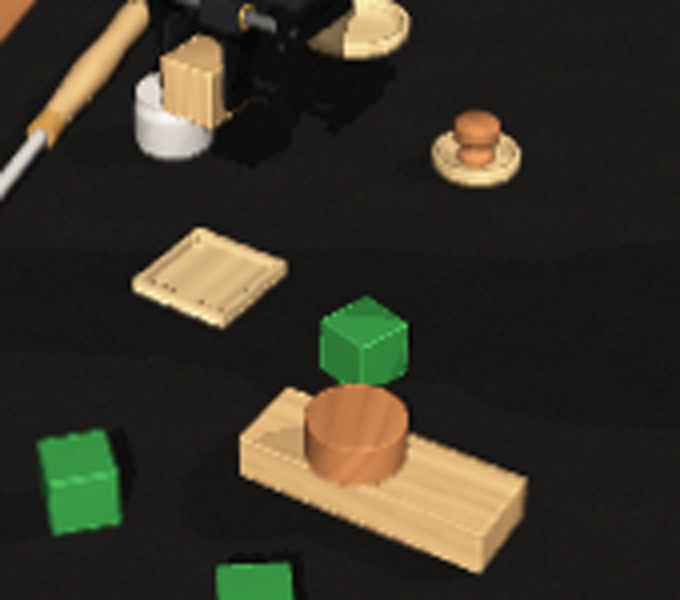

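```bash

python3 -m pendant '[{"translation":[0,0,-1.5],"angular":[0,0,0],"hand":-0.5},{"translation":[0,0,-2.5],"angular":[0,0,0],"hand":-0.5},{"translation":[0,0,-2.5],"angular":[0,0,0],"hand":-0.5},{"translation":[0,0,-2.5],"angular":[0,0,0],"hand":-0.5},{"translation":[0,0,-2],"angular":[0,0,0],"hand":-0.5},{"translation":[0,0,-1],"angular":[0,0,0],"hand":-0.5},{"translation":[0,0,-0.6],"angular":[0,0,0],"hand":-0.5},{"translation":[0,0,-0.3],"angular":[0,0,0],"hand":-0.5},{"translation":[0,0,-0.2],"angular":[0,0,0],"hand":-0.5},{"translation":[0,0,-0.1],"angular":[0,0,0],"hand":-0.5},{"translation":[0,0,-0.1],"angular":[0,0,0],"hand":-0.5},{"translation":[0,0,0],"angular":[0,0,0],"hand":-0.5},{"translation":[0,0,0],"angular":[0,0,0],"hand":-0.5}]' 12
python3 - <<'E'
from h import *
st()
for n in ("side",):
    im=r.camera(n); a=im[:,:,::-1]; cv2.imwrite(f"pics/{n}10c.png",cv2.resize(a[200:300,220:340],None,fx=5,fy=5,interpolation=cv2.INTER_CUBIC))
E
```

```text
time: 17.05
ee_pos: [0.6041, 0.18, 0.0412]
eef_rot: [0.576, 0.411, -0.575, 0.411]
ft_force: [-0.4, -0.0, -0.9]
width: 0.04
t 17.05 pos [60.41 18.    4.12] cm x [ 0.  0. -1.] jaw -18.98 w 40.0 F [-0.4 -0.  -0.9] q [ 0.26  0.7  -0.85  1.61  0.57  1.1  -1.07]
```

View pics/side10c.png

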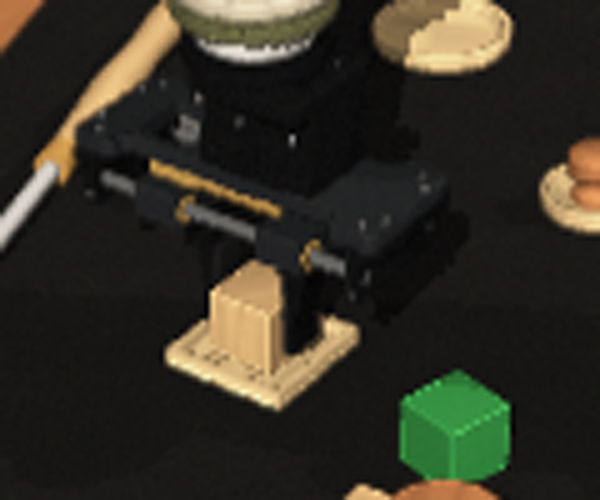

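```bash

python3 -m pendant '[{"translation":[0,0,-0.1],"angular":[0,0,0],"hand":-0.5},{"translation":[0,0,0],"angular":[0,0,0],"hand":-0.5},{"translation":[0,0,0],"angular":[0,0,0],"hand":-0.05},{"translation":[0,0,0],"angular":[0,0,0],"hand":0.05},{"translation":[0,0,0],"angular":[0,0,0],"hand":0.2},{"translation":[0,0,0],"angular":[0,0,0],"hand":0.5},{"translation":[0,0,0],"angular":[0,0,0],"hand":0.5},{"translation":[0,0,0],"angular":[0,0,0],"hand":0.5},{"translation":[0,0,0],"angular":[0,0,0],"hand":0.5}]' 12
python3 -m pendant '[{"translation":[0,0,0.5],"angular":[0,0,0],"hand":0.5},{"translation":[0,0,1.5],"angular":[0,0,0],"hand":0.5},{"translation":[0,0,2.5],"angular":[0,0,0],"hand":0.5},{"translation":[0,0,2.5],"angular":[0,0,0],"hand":1},{"translation":[0,0,3],"angular":[0,0,0],"hand":1},{"translation":[-3,0,3],"angular":[0,0,0],"hand":1},{"translation":[-3,2,0],"angular":[0,0,0],"hand":1},{"translation":[0,0,0],"angular":[0,0,0],"hand":1}]' 12
python3 - <<'E'
from h import *
st()
for n in ("side",):
    im=r.camera(n); a=im[:,:,::-1]; cv2.imwrite(f"pics/{n}11.png",a); cv2.imwrite(f"pics/{n}11c.png",cv2.resize(a[200:350,220:390],None,fx=4,fy=4,interpolation=cv2.INTER_CUBIC))
    cv2.imwrite("pics/z4.png",cv2.resize(a[265:345,270:360],None,fx=7,fy=7,interpolation=cv2.INTER_CUBIC))
E
```

```text
time: 18.0
ee_pos: [0.604, 0.18, 0.04]
eef_rot: [0.576, 0.411, -0.576, 0.411]
ft_force: [-1.2, 0.4, 0.2]
width: 0.0645
time: 18.8
ee_pos: [0.5409, 0.2039, 0.1727]
eef_rot: [0.575, 0.412, -0.574, 0.413]
ft_force: [0.1, 0.5, 0.1]
width: 0.0863
t 18.8 pos [54.09 20.39 17.27] cm x [ 0.002  0.001 -1.   ] jaw -18.64 w 86.3 F [0.1 0.5 0.1] q [ 0.34  0.46 -0.99  1.65  0.4   1.25 -1.05]
```

View pics/side11c.png

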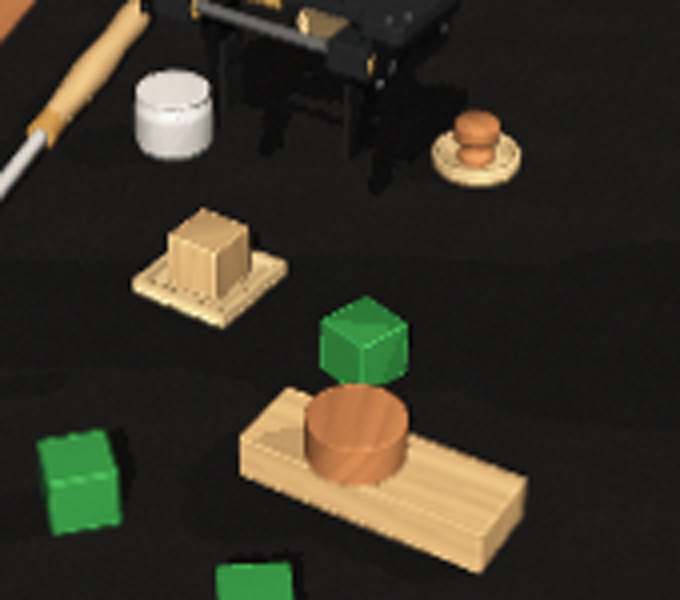

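View pics/z4.png

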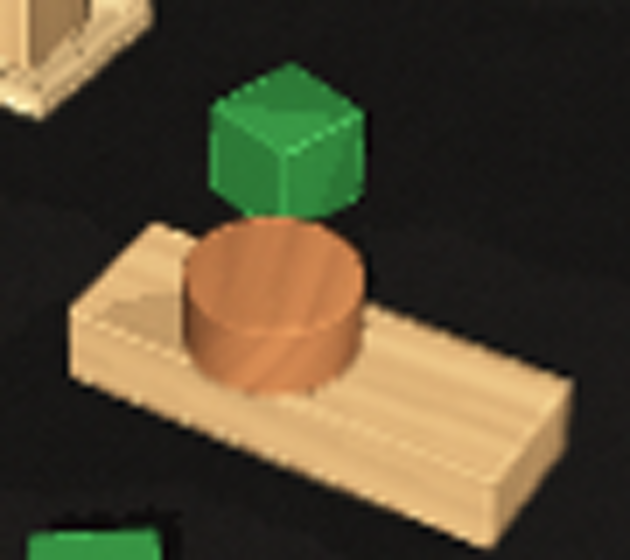

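```bash
python3 - <<'E'
from h import *
q=lambda P:(np.array(P)+.5)/7-.5+[270,265]
pts=[(.06,.058,'l',183),(.06,.058,'r',365),(.06,.03,'b',394),(.06,.058,'t',215)]
def f(p):
    res=[]
    for d,z,side,val in pts:
        a=np.linspace(0,2*np.pi,180); U=proj("side",np.c_[p[0]+d/2*np.cos(a),p[1]+d/2*np.sin(a),0*a+z])
        v={'l':U[:,0].min(),'r':U[:,0].max(),'b':U[:,1].max(),'t':U[:,1].min()}[side]
        res.append(v-q([val,val])[0 if side in'lr' else 1])
    return res
s=least_squares(f,[.46,.35],diff_step=1e-4);print(s.x,s.fun)
S=shape('b',.04,.04,.04,.004)
print(proj("side",place(S,.604,.18,np.radians(71)))[4:])
E
python3 -m pendant '[{"translation":[-2,3,0],"angular":[0,0,0],"hand":1},{"translation":[-2,4,0],"angular":[0,0,0],"hand":1},{"translation":[-2,4,0],"angular":[0,0,0],"hand":1},{"translation":[-2,3,0],"angular":[0,0,0],"hand":1},{"translation":[-0.2,1.4,0],"angular":[0,0,0],"hand":1},{"translation":[0,0,0],"angular":[0,0,0],"hand":1},{"translation":[0,0,0],"angular":[0,0,0],"hand":1}]' 12
python3 -c "
from h import *
st()"
```

```text
[0.46140641 0.35470361] [-0.19529651  0.19537562  0.44277728 -0.50326958]
[[273.11315968 262.9004277 ]
 [281.93192609 255.71340302]
 [269.80645991 250.99858961]
 [260.85902881 257.96756279]]
time: 19.55
ee_pos: [0.4628, 0.3533, 0.1701]
eef_rot: [-0.576, -0.41, 0.576, -0.411]
ft_force: [0.2, 0.3, 0.2]
width: 0.087
t 19.55 pos [46.28 35.33 17.01] cm x [ 0. -0. -1.] jaw -19.01 w 87.0 F [0.2 0.3 0.2] q [ 0.06  0.48 -1.01  1.64  0.43  1.26 -1.37]
```

```bash

python3 -m pendant '[{"translation":[0,0.1,-2],"angular":[0,0,0],"hand":1},{"translation":[0,0,-2.5],"angular":[0,0,0],"hand":1},{"translation":[0,0,-2.5],"angular":[0,0,0],"hand":1},{"translation":[0,0,-2],"angular":[0,0,0],"hand":1},{"translation":[0,0,-1],"angular":[0,0,0],"hand":1},{"translation":[0,0,-0.7],"angular":[0,0,0],"hand":1},{"translation":[0,0,0],"angular":[0,0,0],"hand":1},{"translation":[0,0,0],"angular":[0,0,0],"hand":0.7},{"translation":[0,0,0],"angular":[0,0,0],"hand":0.5},{"translation":[0,0,0],"angular":[0,0,0],"hand":0.4},{"translation":[0,0,0],"angular":[0,0,0],"hand":0.1},{"translation":[0,0,0],"angular":[0,0,0],"hand":0.1},{"translation":[0,0,0],"angular":[0,0,0],"hand":0.1},{"translation":[0,0,0],"angular":[0,0,0],"hand":0.1}]' 15
python3 - <<'E'
from h import *
st()
for n in ("side",):
    im=r.camera(n); a=im[:,:,::-1]; cv2.imwrite(f"pics/{n}12c.png",cv2.resize(a[230:350,250:370],None,fx=5,fy=5,interpolation=cv2.INTER_CUBIC))
E
```

```text
time: 20.95
ee_pos: [0.4621, 0.3551, 0.0633]
eef_rot: [0.576, 0.411, -0.575, 0.411]
ft_force: [-0.4, -0.7, 5.2]
width: 0.0597
t 20.95 pos [46.21 35.51  6.33] cm x [ 0.  0. -1.] jaw -18.98 w 59.7 F [-0.4 -0.7  5.2] q [-0.01  0.6  -0.93  1.73  0.54  1.09 -1.44]
```

View pics/side12c.png

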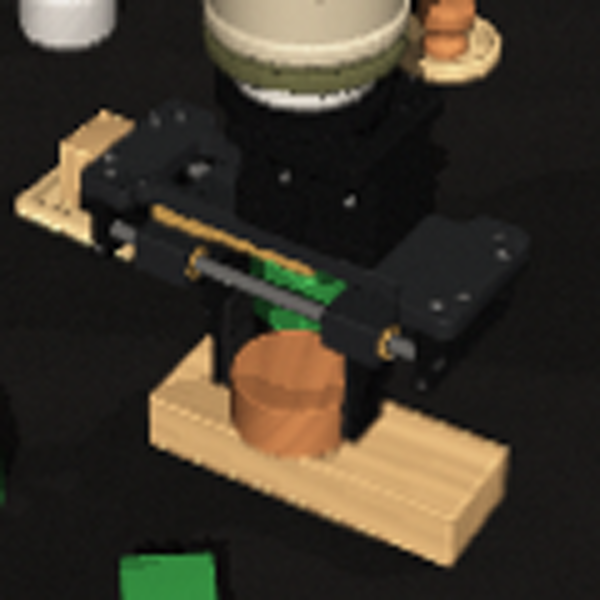

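```bash

python3 -m pendant '[{"translation":[0,0,0],"angular":[0,0,0],"hand":0.1},{"translation":[0,0,0.2],"angular":[0,0,0],"hand":0.1},{"translation":[0,0,0.3],"angular":[0,0,0],"hand":0.1},{"translation":[0,0,0],"angular":[0,0,0],"hand":0.1}]' 15
python3 -m pendant '[{"translation":[0,0,1],"angular":[0,0,0],"hand":0.1},{"translation":[0,0,1],"angular":[0,0,0],"hand":0.1},{"translation":[0,0,1.5],"angular":[0,0,0],"hand":0.1},{"translation":[0,0,0],"angular":[0,0,0],"hand":0.1}]' 15
python3 - <<'E'
from h import *
st()
for n in ("side",):
    im=r.camera(n); a=im[:,:,::-1]; cv2.imwrite(f"pics/{n}13c.png",cv2.resize(a[230:350,250:370],None,fx=5,fy=5,interpolation=cv2.INTER_CUBIC))
E
```

```text
time: 21.4
ee_pos: [0.462, 0.3551, 0.0682]
eef_rot: [0.576, 0.411, -0.575, 0.411]
ft_force: [0.0, 0.2, -0.3]
width: 0.0597
time: 21.8
ee_pos: [0.4629, 0.3561, 0.1057]
eef_rot: [0.577, 0.411, -0.574, 0.411]
ft_force: [0.5, 0.9, -0.7]
width: 0.0595
t 21.8 pos [46.29 35.61 10.57] cm x [ 0.003  0.002 -1.   ] jaw -18.98 w 59.5 F [ 0.5  0.9 -0.7] q [ 0.02  0.55 -0.97  1.7   0.49  1.15 -1.41]
```

View pics/side13c.png

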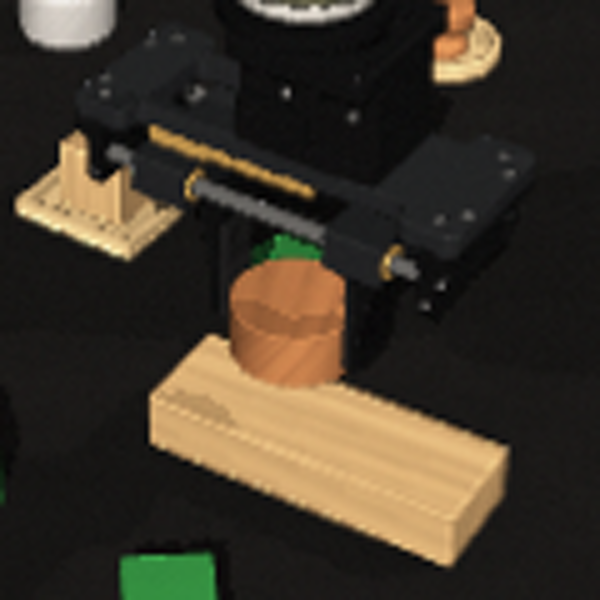

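```bash

python3 -m pendant '[{"translation":[0,0,2],"angular":[0,0,0],"hand":0.1},{"translation":[0,0,2],"angular":[0,0,0],"hand":0.1},{"translation":[0,0,2],"angular":[0,0,0],"hand":0.1},{"translation":[0,-1.5,0],"angular":[0,0,0],"hand":0.1},{"translation":[0.5,-3,0],"angular":[0,0,0],"hand":0.1},{"translation":[1,-4,0],"angular":[0,0,0],"hand":0.1},{"translation":[1,-4,0],"angular":[0,0,0],"hand":0.1},{"translation":[1,-4,0],"angular":[0,0,0],"hand":0.1},{"translation":[1,-4,0],"angular":[0,0,0],"hand":0.1},{"translation":[1,-4,0],"angular":[0,0,0],"hand":0.1},{"translation":[1,-4,0],"angular":[0,0,0],"hand":0.1},{"translation":[1,-4,0],"angular":[0,0,0],"hand":0.1},{"translation":[1,-4,0],"angular":[0,0,0],"hand":0.1},{"translation":[1,-4,0],"angular":[0,0,0],"hand":0.1},{"translation":[1,-4,0],"angular":[0,0,0],"hand":0.1},{"translation":[1,-4,0],"angular":[0,0,0],"hand":0.1},{"translation":[1,-4,0],"angular":[0,0,0],"hand":0.1},{"translation":[0.5,-2,0],"angular":[0,0,0],"hand":0.1},{"translation":[0,0,0],"angular":[0,0,0],"hand":0.1},{"translation":[0,0,0],"angular":[0,0,0],"hand":0.1}]' 15
python3 -c "
from h import *
st()"
```

```text
time: 23.85
ee_pos: [0.5919, -0.1889, 0.1626]
eef_rot: [0.576, 0.411, -0.575, 0.41]
ft_force: [-0.4, 1.4, -0.4]
width: 0.0593
t 23.85 pos [ 59.19 -18.89  16.26] cm x [-0.     0.001 -1.   ] jaw -18.95 w 59.3 F [-0.4  1.4 -0.4] q [ 0.87  0.52 -0.85  1.54  0.41  1.26 -0.37]
```

```bash

python3 -m pendant '[{"translation":[0,-0.1,-1.5],"angular":[0,0,0],"hand":0.1},{"translation":[0,0,-2.5],"angular":[0,0,0],"hand":0.1},{"translation":[0,0,-2.5],"angular":[0,0,0],"hand":0.1},{"translation":[0,0,-2.5],"angular":[0,0,0],"hand":0.1},{"translation":[0,0,-1.5],"angular":[0,0,0],"hand":0.1},{"translation":[0,0,-1],"angular":[0,0,0],"hand":0.1},{"translation":[0,0,-0.4],"angular":[0,0,0],"hand":0.1},{"translation":[0,0,-0.3],"angular":[0,0,0],"hand":0.1},{"translation":[0,0,-0.2],"angular":[0,0,0],"hand":0.1},{"translation":[0,0,0],"angular":[0,0,0],"hand":0.1},{"translation":[0,0,0],"angular":[0,0,0],"hand":0.1}]' 15
python3 - <<'E'
from h import *
st()
for n in ("side",):
    im=r.camera(n); a=im[:,:,::-1]; cv2.imwrite(f"pics/{n}14c.png",cv2.resize(a[140:240,250:370],None,fx=5,fy=5,interpolation=cv2.INTER_CUBIC))
E
```

```text
time: 24.95
ee_pos: [0.5922, -0.1911, 0.0395]
eef_rot: [0.576, 0.41, -0.575, 0.411]
ft_force: [0.2, -0.2, 0.1]
width: 0.0594
t 24.95 pos [ 59.22 -19.11   3.95] cm x [ 0.001 -0.    -1.   ] jaw -18.98 w 59.4 F [ 0.2 -0.2  0.1] q [ 0.83  0.66 -0.78  1.64  0.51  1.06 -0.44]
```

View pics/side14c.png

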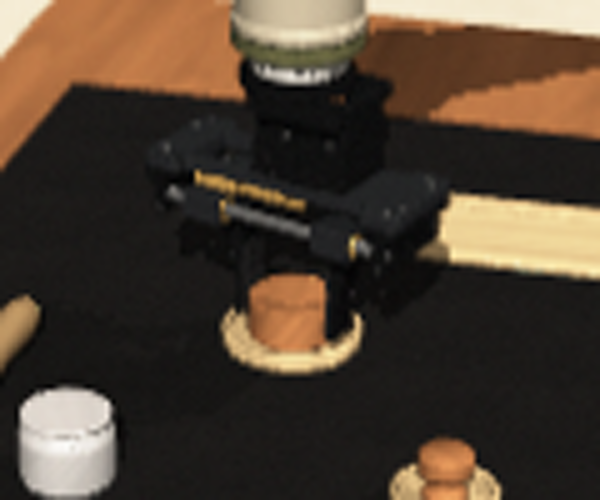

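```bash

python3 -m pendant '[{"translation":[0,0,-0.1],"angular":[0,0,0],"hand":0.1},{"translation":[0,0,-0.1],"angular":[0,0,0],"hand":0.1},{"translation":[0,0,0],"angular":[0,0,0],"hand":0.1}]' 15
python3 -c "
from h import *
st()"
python3 -m pendant '[{"translation":[0,0,0],"angular":[0,0,0],"hand":0.4},{"translation":[0,0,0],"angular":[0,0,0],"hand":0.5},{"translation":[0,0,0],"angular":[0,0,0],"hand":0.7},{"translation":[0,0,0],"angular":[0,0,0],"hand":0.7},{"translation":[0,0,0],"angular":[0,0,0],"hand":0.7},{"translation":[0,0,0],"angular":[0,0,0],"hand":0.7}]' 12
python3 -m pendant '[{"translation":[0,0,0.5],"angular":[0,0,0],"hand":0.7},{"translation":[0,0,1.5],"angular":[0,0,0],"hand":0.7},{"translation":[0,0,2.5],"angular":[0,0,0],"hand":0.7},{"translation":[0,0,3],"angular":[0,0,0],"hand":1},{"translation":[0,0,3],"angular":[0,0,0],"hand":1},{"translation":[0,0,3],"angular":[0,0,0],"hand":1},{"translation":[-2,3,0],"angular":[0,0,0],"hand":1},{"translation":[-2,4,0],"angular":[0,0,0],"hand":1}]' 12
python3 - <<'E'
from h import *
st()
for n in ("side",):
    im=r.camera(n); a=im[:,:,::-1]; cv2.imwrite(f"pics/{n}15.png",a); cv2.imwrite(f"pics/{n}15c.png",cv2.resize(a[140:360,210:410],None,fx=2.7,fy=2.7,interpolation=cv2.INTER_CUBIC))
    cv2.imwrite("pics/z5.png",cv2.resize(a[265:345,270:360],None,fx=7,fy=7,interpolation=cv2.INTER_CUBIC))
E
```

```text
time: 25.3
ee_pos: [0.5921, -0.191, 0.0373]
eef_rot: [0.576, 0.411, -0.576, 0.411]
ft_force: [-2.2, -0.3, 3.8]
width: 0.0597
t 25.3 pos [ 59.21 -19.1    3.73] cm x [ 0. -0. -1.] jaw -18.98 w 59.7 F [-2.2 -0.3  3.8] q [ 0.83  0.66 -0.78  1.64  0.52  1.06 -0.44]
time: 25.9
ee_pos: [0.592, -0.191, 0.0369]
eef_rot: [0.576, 0.411, -0.576, 0.411]
ft_force: [-0.2, -0.8, -0.1]
width: 0.0741
time: 26.7
ee_pos: [0.5522, -0.1218, 0.1739]
eef_rot: [0.577, 0.409, -0.576, 0.411]
ft_force: [1.0, 1.3, 0.1]
width: 0.087
t 26.7 pos [ 55.22 -12.18  17.39] cm x [ 0.003 -0.001 -1.   ] jaw -19.17 w 87.0 F [1.  1.3 0.1] q [ 0.89  0.4  -0.92  1.68  0.33  1.23 -0.44]
```

View pics/side15c.png

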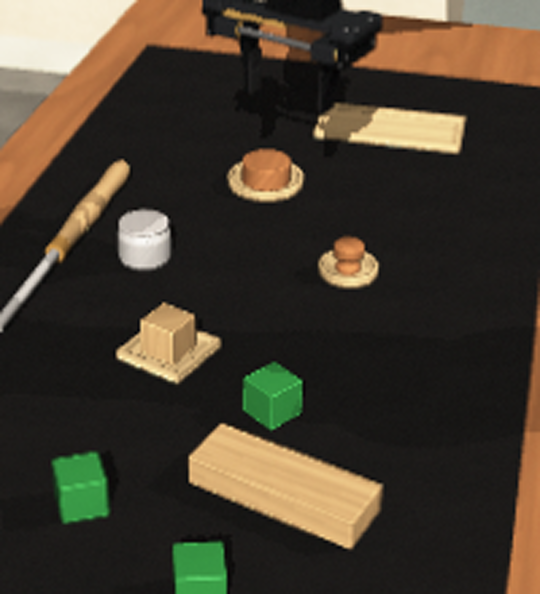

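View pics/z5.png

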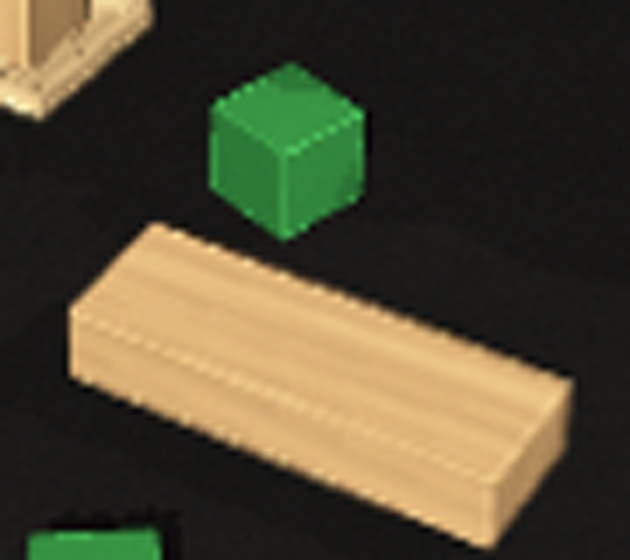

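```bash
python3 - <<'E'
from h import *
q=lambda P:(np.array(P)+.5)/7-.5+[270,265]
o=[([155,223],.03,(1,-1)),([574,381],.03,(-1,-1)),([493,485],.03,(-1,1)),([69,311],.03,(1,1)),([69,378],0,(1,1)),([490,550],0,(-1,1)),([569,450],0,(-1,-1))]
def f(p): return np.concatenate([proj("side",place(np.array([[i*.08,j*.028,z]]),*p))[0]-q(u) for u,z,(i,j) in o])
s=least_squares(f,[.446,.356,-.29]);print(s.x.round(4),np.degrees(s.x[2]),s.fun.round(2))
E
python3 -m pendant '[{"translation":[-0.9,4,0],"angular":[0,0,4],"hand":1},{"translation":[-0.9,4,0],"angular":[0,0,8],"hand":1},{"translation":[-0.9,4,0],"angular":[0,0,8],"hand":1},{"translation":[-0.9,4,0],"angular":[0,0,8],"hand":1},{"translation":[-0.9,4,0],"angular":[0,0,8],"hand":1},{"translation":[-0.9,4,0],"angular":[0,0,8],"hand":1},{"translation":[-0.9,4,0],"angular":[0,0,8],"hand":1},{"translation":[-0.9,4,0],"angular":[0,0,8],"hand":1},{"translation":[-0.9,4,0],"angular":[0,0,8],"hand":1},{"translation":[-0.9,4,0],"angular":[0,0,8],"hand":1},{"translation":[-0.9,4,0],"angular":[0,0,8],"hand":1},{"translation":[-0.7,3.8,0],"angular":[0,0,8],"hand":1},{"translation":[0,0,0],"angular":[0,0,0.2],"hand":1},{"translation":[0,0,0],"angular":[0,0,0],"hand":1}]' 12
python3 -c "
from h import *
st()"
```

```text
[ 0.4459  0.3558 -0.2882] -16.511571056009824 [-0.12 -0.63  0.09  0.1   0.56 -0.01 -0.42 -0.23 -0.26 -0.1   0.2   0.6
 -0.11  0.03]
time: 28.15
ee_pos: [0.4454, 0.3581, 0.1728]
eef_rot: [0.103, 0.7, -0.102, 0.7]
ft_force: [-0.2, -1.1, -0.5]
width: 0.087
t 28.15 pos [44.54 35.81 17.28] cm x [ 0.     0.001 -1.   ] jaw 73.33 w 87.0 F [-0.2 -1.1 -0.5] q [ 0.19  0.59 -1.26  1.66  0.58  1.33  0.11]
```

```bash

python3 -m pendant '[{"translation":[0,0,-2],"angular":[0,0,0],"hand":1},{"translation":[0,0,-3],"angular":[0,0,0],"hand":1},{"translation":[0,0,-3],"angular":[0,0,0],"hand":1},{"translation":[0,0,-2.5],"angular":[0,0,0],"hand":1},{"translation":[0,0,-1],"angular":[0,0,0],"hand":1},{"translation":[0,0,0],"angular":[0,0,0],"hand":1}]' 12
python3 - <<'E'
from h import *
st()
for n in ("side",):
    im=r.camera(n); a=im[:,:,::-1]; cv2.imwrite(f"pics/{n}16c.png",cv2.resize(a[230:350,250:370],None,fx=5,fy=5,interpolation=cv2.INTER_CUBIC))
E
```

```text
time: 28.75
ee_pos: [0.4464, 0.3556, 0.0565]
eef_rot: [0.103, 0.7, -0.104, 0.699]
ft_force: [0.6, 0.2, 0.9]
width: 0.0873
t 28.75 pos [44.64 35.56  5.65] cm x [-0.001 -0.001 -1.   ] jaw 73.1 w 87.3 F [0.6 0.2 0.9] q [ 0.12  0.71 -1.14  1.76  0.71  1.15  0.03]
```

View pics/side16c.png

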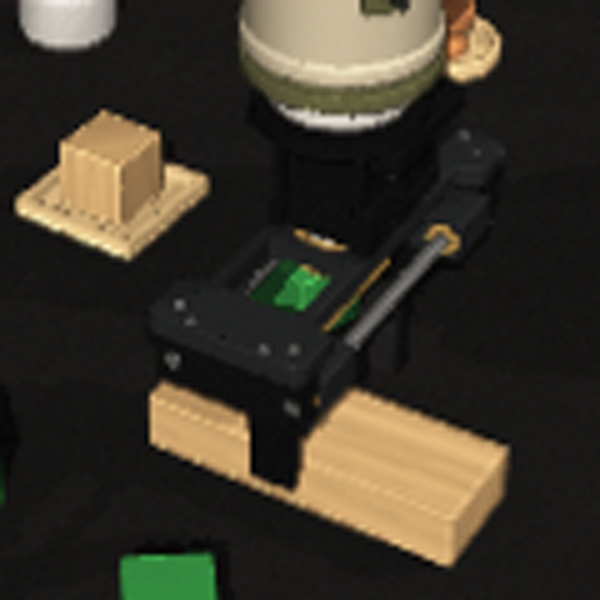

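```bash

python3 -m pendant '[{"translation":[0,0,-1],"angular":[0,0,0.3],"hand":1},{"translation":[0,0,-0.8],"angular":[0,0,0],"hand":1},{"translation":[0,0,-0.5],"angular":[0,0,0],"hand":1},{"translation":[0,0,0],"angular":[0,0,0],"hand":1},{"translation":[0,0,0],"angular":[0,0,0],"hand":0.6},{"translation":[0,0,0],"angular":[0,0,0],"hand":0.4},{"translation":[0,0,0],"angular":[0,0,0],"hand":0.3},{"translation":[0,0,0],"angular":[0,0,0],"hand":0},{"translation":[0,0,0],"angular":[0,0,0],"hand":0},{"translation":[0,0,0],"angular":[0,0,0],"hand":0},{"translation":[0,0,0],"angular":[0,0,0],"hand":0},{"translation":[0,0,0],"angular":[0,0,0],"hand":0}]' 30
python3 -m pendant '[{"translation":[0,0,0.2],"angular":[0,0,0],"hand":0},{"translation":[0,0,0.5],"angular":[0,0,0],"hand":0},{"translation":[0,0,1],"angular":[0,0,0],"hand":0},{"translation":[0,0,1],"angular":[0,0,0],"hand":0},{"translation":[0,0,1],"angular":[0,0,0],"hand":0},{"translation":[0,0,0],"angular":[0,0,0],"hand":0}]' 30
python3 - <<'E'
from h import *
st()
for n in ("side",):
    im=r.camera(n); a=im[:,:,::-1]; cv2.imwrite(f"pics/{n}17c.png",cv2.resize(a[230:350,250:370],None,fx=5,fy=5,interpolation=cv2.INTER_CUBIC))
E
```

```text
time: 30.0
ee_pos: [0.446, 0.357, 0.0341]
eef_rot: [0.101, 0.7, -0.101, 0.7]
ft_force: [-0.7, -0.3, 2.8]
width: 0.0561
time: 30.6
ee_pos: [0.4466, 0.3577, 0.0728]
eef_rot: [0.102, 0.699, -0.101, 0.7]
ft_force: [0.1, -0.5, -1.8]
width: 0.0558
t 30.6 pos [44.66 35.77  7.28] cm x [ 0.002  0.002 -1.   ] jaw 73.52 w 55.8 F [ 0.1 -0.5 -1.8] q [ 0.13  0.69 -1.16  1.75  0.69  1.17  0.05]
```

View pics/side17c.png

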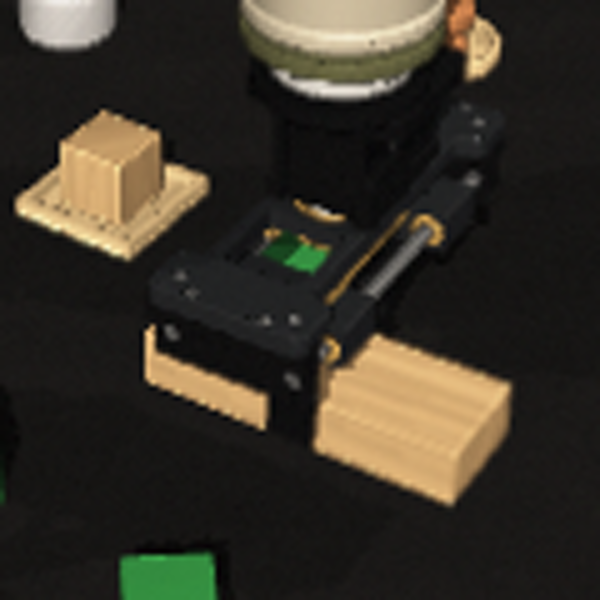

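```bash

python3 -m pendant '[{"translation":[0,0,2],"angular":[0,0,0],"hand":0},{"translation":[0,0,2],"angular":[0,0,0],"hand":0},{"translation":[0,0,2],"angular":[0,0,0],"hand":0},{"translation":[0,0,2],"angular":[0,0,0],"hand":0},{"translation":[0,-1.2,0],"angular":[0,0,0],"hand":0},{"translation":[0,-2,0],"angular":[0,0,0],"hand":0},{"translation":[0,-3,0],"angular":[0,0,0],"hand":0},{"translation":[0.1,-4,0],"angular":[0,0,1.6],"hand":0},{"translation":[0.2,-4,0],"angular":[0,0,2],"hand":0},{"translation":[0.2,-4,0],"angular":[0,0,2],"hand":0},{"translation":[0.2,-4,0],"angular":[0,0,2],"hand":0},{"translation":[0.2,-4,0],"angular":[0,0,2],"hand":0},{"translation":[0.2,-4,0],"angular":[0,0,2],"hand":0},{"translation":[0.2,-4,0],"angular":[0,0,2],"hand":0},{"translation":[0.2,-4,0],"angular":[0,0,2],"hand":0},{"translation":[0.2,-4,0],"angular":[0,0,2],"hand":0}]' 30
python3 -c "
from h import *
st()"
python3 -m pendant '[{"translation":[0.2,-4,0],"angular":[0,0,0],"hand":0},{"translation":[0,-4,0],"angular":[0,0,0],"hand":0},{"translation":[0,-4,0],"angular":[0,0,0],"hand":0},{"translation":[0,-4,0],"angular":[0,0,0],"hand":0},{"translation":[0,-4,0],"angular":[0,0,0],"hand":0},{"translation":[0,-4,0],"angular":[0,0,0],"hand":0},{"translation":[0,-4,0],"angular":[0,0,0],"hand":0},{"translation":[0,-2,0],"angular":[0,0,0],"hand":0},{"translation":[0,-1,0],"angular":[0,0,0],"hand":0},{"translation":[0,0,0],"angular":[0,0,0],"hand":0},{"translation":[0,0,0],"angular":[0,0,0],"hand":0}]' 30
python3 - <<'E'
from h import *
st()
for n in ("side","top"):
    im=r.camera(n); a=im[:,:,::-1]; u=proj(n,[.465,-.376,.08])[0].astype(int); cv2.imwrite(f"pics/{n}18c.png",cv2.resize(a[u[1]-60:u[1]+60,u[0]-60:u[0]+60],None,fx=5,fy=5,interpolation=cv2.INTER_CUBIC))
E
```

```text
time: 32.25
ee_pos: [0.4628, -0.0666, 0.152]
eef_rot: [-0.008, 0.707, 0.007, 0.707]
ft_force: [0.6, -0.4, -2.0]
width: 0.0558
t 32.25 pos [46.28 -6.66 15.2 ] cm x [ 0.    -0.002 -1.   ] jaw 91.23 w 55.8 F [ 0.6 -0.4 -2. ] q [ 1.3   0.39 -1.43  1.93  0.42  1.18  1.31]
time: 33.35
ee_pos: [0.4654, -0.3733, 0.1515]
eef_rot: [-0.007, 0.707, 0.008, 0.707]
ft_force: [0.2, -0.1, -2.0]
width: 0.0555
t 33.35 pos [ 46.54 -37.33  15.15] cm x [ 0.     0.001 -1.   ] jaw 91.23 w 55.5 F [ 0.2 -0.1 -2. ] q [ 1.47  0.65 -1.21  1.61  0.63  1.32  1.77]
```

View pics/side18c.png

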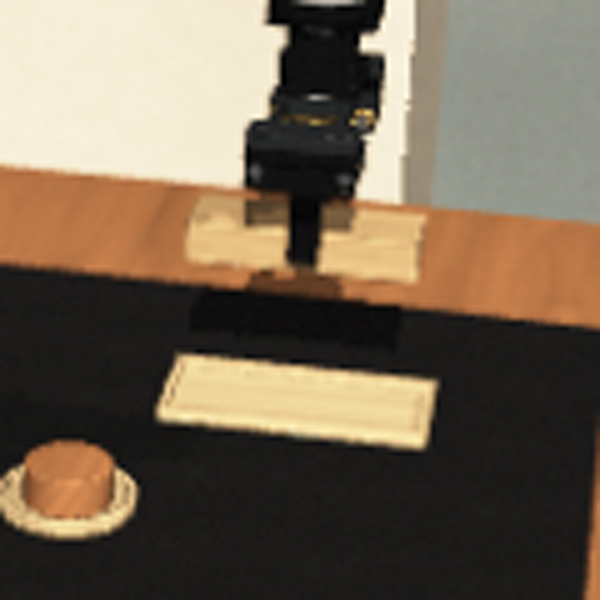

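View pics/top18c.png

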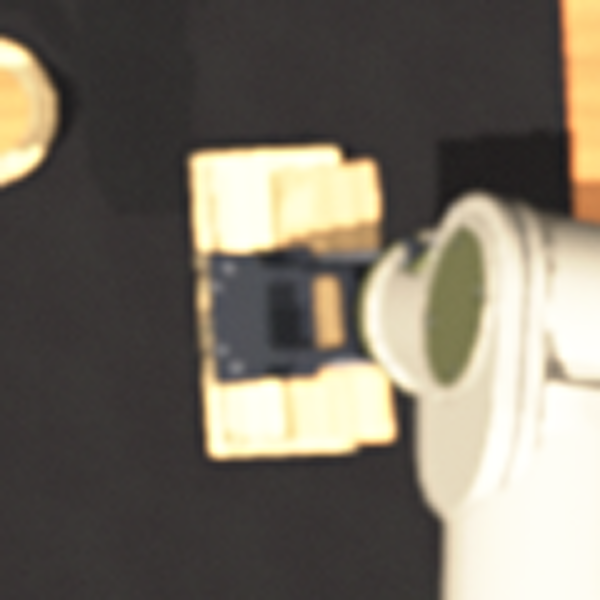

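```bash

python3 -m pendant '[{"translation":[0,0,-1.5],"angular":[0,0,0],"hand":0},{"translation":[0,0,-2.5],"angular":[0,0,0],"hand":0},{"translation":[0,0,-2.5],"angular":[0,0,0],"hand":0},{"translation":[0,0,-2],"angular":[0,0,0],"hand":0},{"translation":[0,0,-1],"angular":[0,0,0],"hand":0},{"translation":[0,0,0],"angular":[0,0,0],"hand":0},{"translation":[0,0,0],"angular":[0,0,0],"hand":0}]' 30
python3 - <<'E'
from h import *
st()
for n in ("side","top"):
    im=r.camera(n); a=im[:,:,::-1]; u=proj(n,[.465,-.376,.05])[0].astype(int); cv2.imwrite(f"pics/{n}19c.png",cv2.resize(a[u[1]-50:u[1]+50,u[0]-50:u[0]+50],None,fx=6,fy=6,interpolation=cv2.INTER_CUBIC))
E
```

```text
time: 34.15
ee_pos: [0.4655, -0.3749, 0.0566]
eef_rot: [-0.007, 0.707, 0.007, 0.707]
ft_force: [-0.2, -0.0, -2.3]
width: 0.0559
t 34.15 pos [ 46.55 -37.49   5.66] cm x [ 0.001 -0.    -1.   ] jaw 91.14 w 55.9 F [-0.2 -0.  -2.3] q [ 1.42  0.75 -1.11  1.69  0.73  1.18  1.71]
```

View pics/side19c.png

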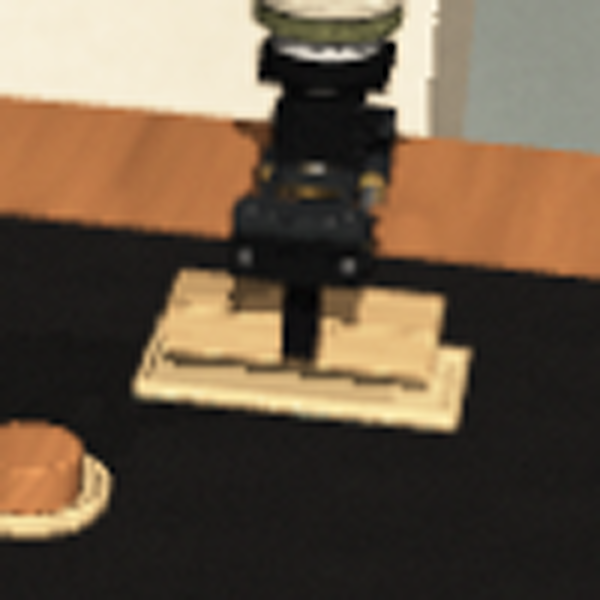

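View pics/top19c.png

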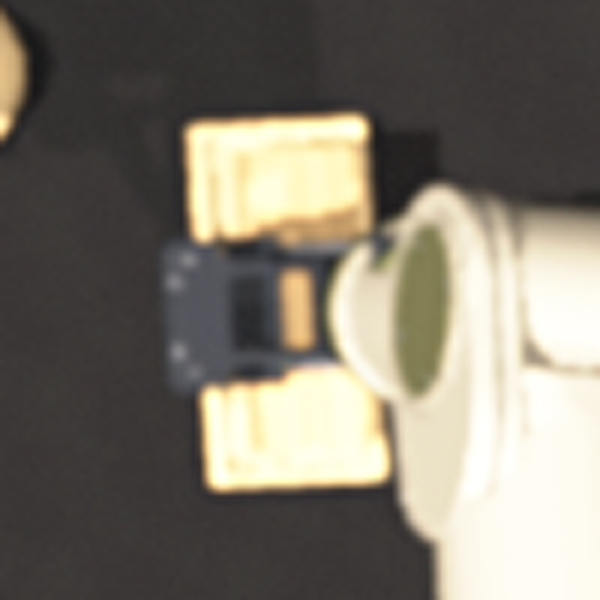

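```bash

python3 -m pendant '[{"translation":[0,0,-0.6],"angular":[0,0,0],"hand":0},{"translation":[0,0,-0.5],"angular":[0,0,0],"hand":0},{"translation":[0,0,-0.3],"angular":[0,0,0],"hand":0},{"translation":[0,0,-0.2],"angular":[0,0,0],"hand":0},{"translation":[0,0,-0.1],"angular":[0,0,0],"hand":0},{"translation":[0,0,-0.1],"angular":[0,0,0],"hand":0},{"translation":[0,0,0],"angular":[0,0,0],"hand":0},{"translation":[0,0,0],"angular":[0,0,0],"hand":0}]' 30
python3 - <<'E'
from h import *
st()
for n in ("side",):
    im=r.camera(n); a=im[:,:,::-1]; u=proj(n,[.465,-.376,.05])[0].astype(int); cv2.imwrite(f"pics/{n}20c.png",cv2.resize(a[u[1]-50:u[1]+50,u[0]-50:u[0]+50],None,fx=6,fy=6,interpolation=cv2.INTER_CUBIC))
E
```

```text
time: 35.05
ee_pos: [0.4651, -0.375, 0.0381]
eef_rot: [-0.007, 0.707, 0.007, 0.707]
ft_force: [-0.2, 0.8, 0.9]
width: 0.0556
t 35.05 pos [ 46.51 -37.5    3.81] cm x [ 0.  0. -1.] jaw 91.12 w 55.6 F [-0.2  0.8  0.9] q [ 1.41  0.77 -1.09  1.7   0.75  1.15  1.69]
```

View pics/side20c.png

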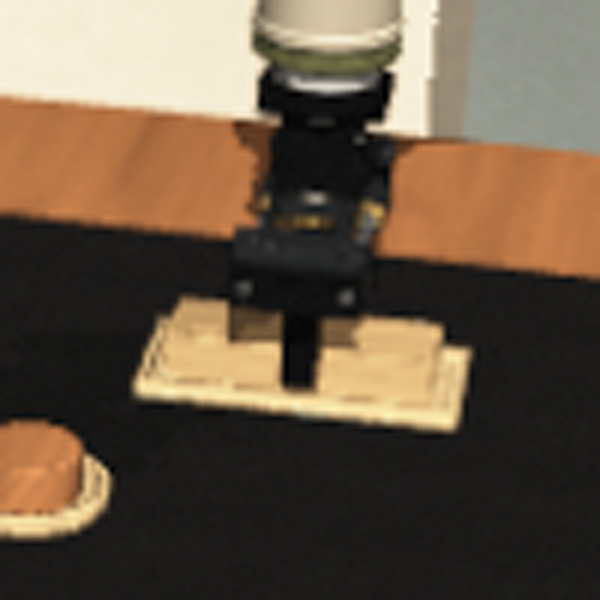

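```bash

python3 -m pendant '[{"translation":[0,0,0],"angular":[0,0,0],"hand":0.3},{"translation":[0,0,0],"angular":[0,0,0],"hand":0.4},{"translation":[0,0,0],"angular":[0,0,0],"hand":0.55},{"translation":[0,0,0],"angular":[0,0,0],"hand":0.6},{"translation":[0,0,0],"angular":[0,0,0],"hand":0.6},{"translation":[0,0,0],"angular":[0,0,0],"hand":0.6}]' 12
python3 -m pendant '[{"translation":[0,0,0.5],"angular":[0,0,0],"hand":0.6},{"translation":[0,0,1.5],"angular":[0,0,0],"hand":0.6},{"translation":[0,0,2.5],"angular":[0,0,0],"hand":0.6},{"translation":[0,0,3],"angular":[0,0,0],"hand":0.6},{"translation":[0,0,4],"angular":[0,0,0],"hand":1},{"translation":[0,0,4],"angular":[0,0,0],"hand":1},{"translation":[0,-4,2],"angular":[0,0,0],"hand":1},{"translation":[0,-4,0],"angular":[0,0,0],"hand":1},{"translation":[0,-4,0],"angular":[0,0,0],"hand":1},{"translation":[0,-2,0],"angular":[0,0,0],"hand":1},{"translation":[0,0,0],"angular":[0,0,0],"hand":1},{"translation":[0,0,0],"angular":[0,0,0],"hand":1},{"translation":[0,0,0],"angular":[0,0,0],"hand":1}]' 12
python3 - <<'E'
from h import *
st()
for n in ("side","top"):
    im=r.camera(n); a=np.ascontiguousarray(im[:,:,::-1]); cv2.imwrite(f"pics/{n}21.png",a)
    y0,y1,x0,x1=(160,300,200,400) if n=="side" else (130,290,120,470)
    f=3.9 if n=="side" else 2.28
    cv2.imwrite(f"pics/{n}21c.png",cv2.resize(a[y0:y1,x0:x1],None,fx=f,fy=f,interpolation=cv2.INTER_CUBIC))
E
```

```text
time: 35.7
ee_pos: [0.465, -0.375, 0.038]
eef_rot: [-0.007, 0.707, 0.007, 0.707]
ft_force: [0.0, 0.5, 0.1]
width: 0.0692
time: 37.0
ee_pos: [0.4657, -0.5135, 0.2139]
eef_rot: [-0.008, 0.707, 0.008, 0.707]
ft_force: [0.1, 0.2, 0.0]
width: 0.0873
t 37.0 pos [ 46.57 -51.35  21.39] cm x [ 0.001  0.    -1.   ] jaw 91.24 w 87.3 F [0.1 0.2 0. ] q [ 1.43  0.76 -1.13  1.26  0.68  1.52  1.98]
```

View pics/side21c.png

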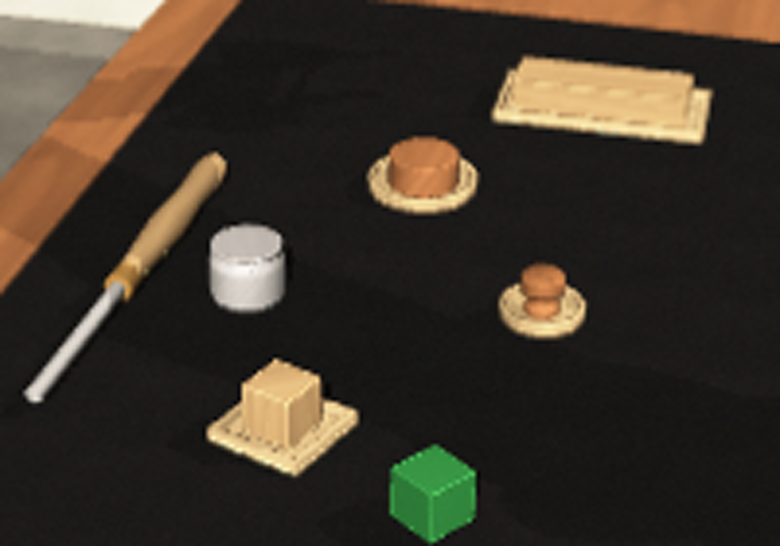

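View pics/top21c.png

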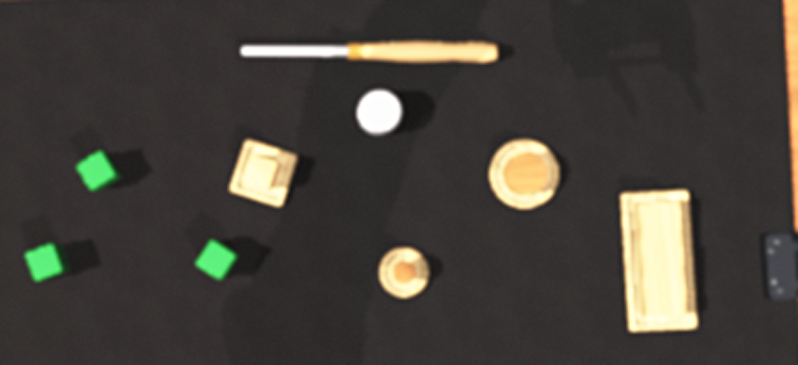

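All four parts stand upright inside their trays, and the tin and gouge haven't moved. I'm handing the job in.

```bash
python3 -c "
from bench import r
print(r.close_job())"
```

```text
the job is handed in; nothing more can be done
None
```

I moved the knob, block, disc and board from the top of the pile into their own trays, one at a time. Each part was lowered to its tray floor and let go before I took the next. The job was handed in at about 37 s; no verdict is reported.

**Last checks:** The final side and top pictures show all four parts upright, clear of the lips and close to centre. The tin, gouge and green cubes look where they were. The gripper was open and clear of everything, with the wrist force near zero.

**Limits of those checks:**
- I judged the final positions by eye from the pictures plus the arm's readings. I did not fit the placed parts' poses, apart from a rough block check that came within about 1–2 pixels.
- The two cameras' tray positions agreed to about 2 mm.
- The only unexpected readings were brief upward forces of 3 to 5 N while gripping the disc and board and while setting the disc down. They were gone after each lift or release.
- Joint 3 came close to its range limit (-1.43 of -1.47) while carrying the board, but did not pass it in any reading I took.

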